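# Pack the bread-baking kit

## Task

Pack the bread-baking kit on the plywood tray: the kneading paddle upright in the wooden box with the wooden lid then laid flat and squarely over the box, the larger red scoop flat in the oblong bay, bowl opening up, and the round pastry cutter upright, bar on top, in the round tin. The small scoop and the square cutter do not belong to the kit: leave them where they are.

Things in the scene. Friction and masses are not known exactly. Their poses are not given: they have to be found in the camera images.
- paddle: Loose dark metal kneading paddle of the loaf maker, standing flat on its underside: an upright round hub, 26 mm in diameter and 32 mm high, with one upright blade 8 mm thick and 22 mm high running out from it. Overall 61 mm along x, 26 mm along y. Origin: centre of that footprint at the underside; the hub's axis lies 17.5 mm from it towards -x, the blade reaches to +30.5 mm in x. z is up. About 70 g.
- scoop: Loose red plastic scoop, the LARGER of two alike, 130 mm long, flat-bottomed. Open square bowl 60 mm long (x), 50 mm wide, 34 mm high at +x (x from +5 to +65 mm); straight handle at -x (x from -65 to +5 mm), 16 mm wide (y), from 18 to 32 mm above the underside. Origin: middle of the overall length, at the level of the underside. About 60 g, its centre of mass near x = +17 mm.
- cutter: Loose ROUND steel pastry cutter, a ring 57 mm in diameter, 61 mm high with its bar. Origin: centre of the underside. On top it has a straight carrying bar along its x axis, 57 mm long, 12 mm wide (y), from 49 to 61 mm above the underside, on two thin posts at the bar's ends; the shell below is 28 mm high, open through. About 80 g.
- lid: Loose square wooden lid: plate 100 x 100 x 8 mm with an upright round knob in the middle, 20 mm in diameter, from 8 to 38 mm above the underside. No plug below: it lies flat on the box's rim. Origin: centre of the underside; x and y run along its sides. About 90 g.
- small_scoop: Loose red plastic scoop, the SMALLER of two alike, 90 mm long, bowl 36 x 32 x 26 mm at +x, handle at -x. Does not belong to the kit. Origin: middle of the overall length, at the underside.
- square_cutter: Loose SQUARE steel pastry cutter, 57 x 57 mm, 61 mm high with its bar. Does not belong to the kit. Origin: centre of the underside. On top it has a straight carrying bar along its x axis, 57 mm long, 12 mm wide (y), from 49 to 61 mm above the underside, on two thin posts at the bar's ends; the shell below is 28 mm high, open through.
- box: Square open wooden box, outside 96 x 96 x 42 mm, inside 84 x 84 mm and 38 mm deep (floor 4 mm). Fixed on a plywood tray (345 x 186 mm, floor 6 mm and rim 14 mm above the shelf); its place among the three holders in the row varies. Origin: centre of its underside, which is 6 mm above the shelf. x and y run along its sides.
- bay: Oblong open white plastic bay, outside 80 mm (x) by 158 mm (y), 24 mm high; inside 72 mm (x) by 150 mm (y), floor 4 mm thick. Fixed on a plywood tray (345 x 186 mm, floor 6 mm and rim 14 mm above the shelf); its place among the three holders in the row varies. Origin: centre of its underside, which is 6 mm above the shelf. y is its long direction.
- tin: Round open aluminium cake tin, 100 mm across the rim, 28 mm high, inside 88 mm across at the floor, floor 4 mm thick. Fixed on a plywood tray (345 x 186 mm, floor 6 mm and rim 14 mm above the shelf); its place among the three holders in the row varies. Origin: centre of its underside, which is 6 mm above the shelf. 
Mind the look-alikes: they are no part of the job. Several things have the shape of the paddle; the one meant has the colours described above.

How it is judged:
At the end, for the whole second after the job is handed in: Paddle on the box floor (within 35 mm of centre), lid flat on its rim (12 mm, 0.2 rad), large scoop flat on the bay floor (30 mm), round cutter on the tin floor (25 mm), these upright within 0.1 rad (lid 0.06); small scoop and square cutter within 30 mm of their starts; all at rest (horizontal distance between paddle and box below 0.035 m and z of paddle in the frame of box between 0 and 0.009 m and angle between each of paddle, scoop, cutter's own z axis and vertical below 0.1 rad and horizontal distance between scoop and bay below 0.03 m and z of scoop in the frame of bay between 0 and 0.009 m and horizontal distance between cutter and tin below 0.025 m and z of cutter in the frame of tin between 0 and 0.009 m and horizontal distance between lid and box below 0.012 m and z of lid in the frame of box between 0.038 and 0.047 m and angle between lid's own z axis and vertical below 0.06 rad and (angle between the x axis of lid and the x axis of box, either way round below 0.2 rad or angle between the x axis of lid and the y axis of box, either way round below 0.2 rad) and linear speed of each of paddle, scoop, cutter, lid, small_scoop, square_cutter below 0.02 m/s and distance of each of small_scoop, square_cutter from where it was at the start of the episode below 0.03 m); the robot touches nothing.
It fails at once if the small scoop is moved by more than 30 mm (distance of small_scoop from where it was at the start of the episode above 0.03 m).
It fails at once if the square cutter is moved by more than 30 mm (distance of square_cutter from where it was at the start of the episode above 0.03 m).
It also fails if it takes over 112 s, if anything falls off the work surface, if the arm or the gripper's body presses on something with over 40 N, if the wrist force passes 120 N, or if a joint passes its speed limit or range.

## Robot

A 7-joint arm with a two-finger parallel gripper is mounted at the origin on the work surface. World frame = base frame: x ahead of the robot, y to its left, z up, the work surface at z = 0. Lengths are in m, angles in rad, forces in N, time in s.
With the tool pointing down it reaches from about 0.4 to 0.85 m from the base axis. Payload 4.5 kg.
Tool frame: the origin (TCP) lies midway between the tips of the shut fingers; the grasp point (between the pads) lies 19 mm behind it; z points along the fingers, x is the direction in which the jaws open and shut, and the axes are right-handed (so a half turn about z gives the same grasp; the last joint's range is limited). The gripper opens to 88 mm and grips with 3 to 60 N. Pads are 18 mm wide; open, the fingers measure 123 mm over their backs; the gripper's body (75 mm by 187 mm) begins 45 mm behind the grasp point.
Start: joints at [1.154, 0.689, -0.195, 1.565, 0.157, 0.902, -0.215], TCP at [0.272, -0.563, 0.239] pointing down, gripper open.
Joint ranges: [-3.01, 3.01], [-0.46, 2.08], [-1.47, 1.51], [0.13, 2.56], [-1, 4.14], [0.04, 2.09], [-2.66, 2.66]. Speed limits (rad/s): [2.57, 2.57, 3.14, 3.14, 3.14, 3.14, 3.14].

## Interface

Orientations are given as a unit quaternion [x, y, z, w].
In Python, from plant import r gives the robot as it stands. The module is installed in compiled form; this text tells all that it offers.
- The arm moves only by the tool play_rows, never from a script. Its argument "increments" is a list of rows, each a list of 7 numbers: the opening, from 0 (shut) to 1 (fully open), then the shift along the tool's x, y, z in mm, then the turn, a rotation vector about the tool's x, y, z in rad. In form: [[hand, dx, dy, dz, wx, wy, wz], ...]. A call has exactly 8 rows; each row shifts and turns the pose as measured when the row begins, along the tool's axes as they then stand; what a row does not reach is not made up. A row lasts 1/8 s, in which the tool goes at most 62.5 mm and 10.7 degrees, less where a joint would pass 70% of its speed; a pose out of reach is approached as far as the arm can. A call is refused whole if a number of a shift passes 62.5 or a number of a turn 0.188, either way. A call with a gripper value outside its range is refused whole. The fingers move at their own pace and stop on an object; "grip_force" is the grip in N (left out, the last holds). Time passes only in rows, so rows that do not move let the fingers close, or fill a call up. It gives the time, the measured TCP pose, the force and the opening at its end, in the units of the state.
- r.get_state(): the state, without advancing time (a new reading comes with each control period).
- r.snapshot(name): name is "scene" or "side" or "wrist"; returns the picture (400x640x3 uint8, red, green, blue); there is no depth.
- r.get_calibration(name): a dict with "fx", "fy", "cx", "cy" (pixels), "R" (3x3) and "t" (3): a world point X has camera coordinates R X + t. Camera axes: x right, y down, z forward; pixel columns grow to the right and rows downward; lengths in m; the calibration is good to about 2 mm. A picture is of the moment at which its call begins: read the wrist's pose just before it. get_calibration takes no time and is no camera call; for the wrist camera it gives the pose at the moment of the call.
- r.finish_job(): hands the job in, once; it reports no verdict.
The state is a dict: "clock": time; "q": joint angles; "qd": joint speeds; "joint_torque": joint torques, N m; "tool_pos": TCP position; "eef_rot": TCP orientation; "contact_force": force on the tool from outside, world axes, zero at the start; "moment": the same for the moment, N m; "opening": opening from 0.0 (shut) to 1.0 (fully open).
Only numpy, scipy, OpenCV 4.12 (cv2) and the standard library are available. Lean on these libraries where they do the work, as an engineer would, in place of code of your own. Each camera call takes 0.05 s, during which the arm holds its last target.

## Working session

There is one attempt and no reset: what is moved stays moved. The work goes in short steps, Python scripts to look and compute and a tool call to move; the robot and the scene stay as the last step left them, time stands still between calls to the robot, and variables do not carry over. Pictures are saved under pics/ and viewed, and the job is handed in when it is done.

Besides the shell and the picture viewer there is one more tool, called after ">>>" as name([rows], argument=value, ...), one row to a line, values as JSON. play_rows: Moves the arm, as the interface text tells. Its arguments: {"type":"object","properties":{"increments":{"type":"array"},"grip_force":{"type":"number"}},"required":["increments"]}

```bash
mkdir -p pics; python3 - <<'E'
from plant import r
import cv2
s=r.get_state();print(s)
for n in("scene","side","wrist"):
    c=r.get_calibration(n);print(n,c)
    cv2.imwrite(f"pics/{n}0.png",r.snapshot(n)[:,:,::-1])
E
```

```text
{'clock': 0.0, 'q': array([ 1.15377505,  0.68995274, -0.19451285,  1.56632298,  0.15732167,
        0.90250968, -0.21512787]), 'qd': array([-0.00098466, -0.00019779,  0.00111001, -0.0005175 ,  0.00098472,
       -0.00134804,  0.00052924]), 'joint_torque': array([-8.10947877e-04, -5.27576745e+01, -1.26721054e+00, -1.53431797e+01,
       -5.27002453e-02,  6.59472644e-03,  1.74045458e-04]), 'tool_pos': array([ 0.27199379, -0.56202048,  0.23793512]), 'eef_rot': array([ 8.47279060e-01, -5.31147236e-01, -7.99825270e-04, -4.11583213e-04]), 'contact_force': array([ 0.5392723 , -0.80615971,  0.39627664]), 'moment': array([ 0.01166361, -0.00964939, -0.00975814]), 'opening': 1.0019333687960932}
scene {'fx': 372.321584041821, 'fy': 372.321584041821, 'cx': 319.38332633037066, 'cy': 200.70539228990796, 'R': array([[-0.53335215,  0.84575505, -0.01529287],
       [ 0.64952354,  0.39788847, -0.64792279],
       [-0.54189911, -0.35550409, -0.76155249]]), 't': array([ 0.28318107, -0.32872069,  1.53162618])}
side {'fx': 438.6057867666213, 'fy': 438.6057867666213, 'cx': 317.79068528867896, 'cy': 194.81503966312292, 'R': array([[-0.90086924, -0.43405705, -0.00539413],
       [-0.22960762,  0.48701417, -0.84267285],
       [ 0.36839511, -0.75789952, -0.53839889]]), 't': array([0.49765752, 0.14100032, 0.90944466])}
wrist {'fx': 286.5657215501503, 'fy': 286.5657215501503, 'cx': 319.3895721800819, 'cy': 198.11414882921412, 'R': array([[ 0.43633133, -0.89978403, -0.00191704],
       [-0.85535384, -0.41544521,  0.3094755 ],
       [-0.27925754, -0.13339411, -0.95090548]]), 't': array([-0.62470444, -0.04255618,  0.39094298])}
```

View pics/scene0.png

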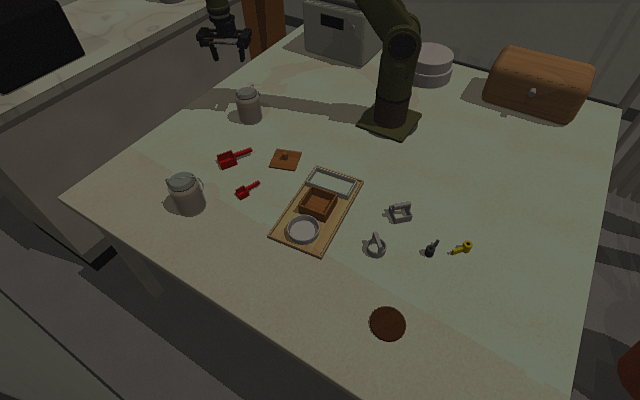

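View pics/side0.png

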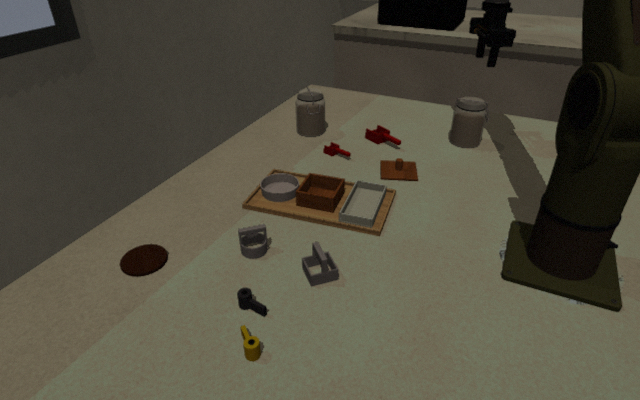

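View pics/wrist0.png

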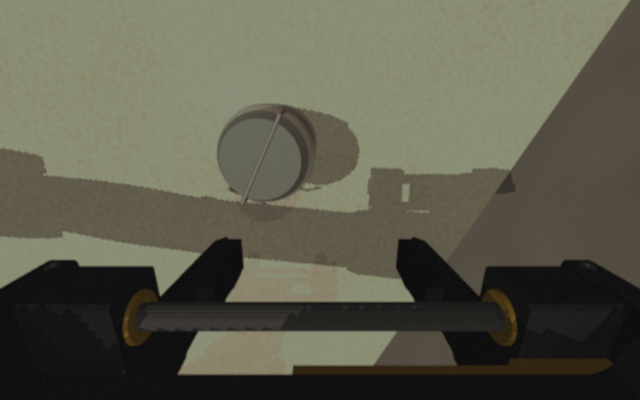

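```bash
cat > h.py <<'E'
import numpy as np, cv2
from scipy.spatial.transform import Rotation as Ro
def ray(c,u,v,z):
    R=np.array(c["R"]);t=np.array(c["t"])
    d=R.T@np.array([(u-c["cx"])/c["fx"],(v-c["cy"])/c["fy"],1]);o=-R.T@t
    return o+d*(z-o[2])/d[2]
def proj(c,P):
    p=np.array(c["R"])@np.array(P)+np.array(c["t"])
    return np.array([c["cx"]+c["fx"]*p[0]/p[2],c["cy"]+c["fy"]*p[1]/p[2]])
def crop(img,x0,y0,w,h,k,name):
    c=img[y0:y0+h,x0:x0+w]
    c=cv2.resize(c,None,fx=k,fy=k,interpolation=cv2.INTER_CUBIC)
    c=cv2.convertScaleAbs(c,alpha=1.6)
    for i in range(0,w,10):
        cv2.line(c,(i*k,0),(i*k,6 if i%50 else 14),(255,255,255),1)
        if i%20==0: cv2.putText(c,str(x0+i),(i*k,22),0,.35,(255,255,255),1)
    for j in range(0,h,10):
        cv2.line(c,(0,j*k),(6,j*k),(255,255,255),1)
        if j%20==0: cv2.putText(c,str(y0+j),(8,j*k+4),0,.35,(255,255,255),1)
    cv2.imwrite(name,c)
E
python3 - <<'E'
import cv2
from h import *
s=cv2.imread("pics/scene0.png");d=cv2.imread("pics/side0.png")
crop(s,205,135,160,125,5,"pics/c1.png")
crop(s,350,180,140,100,5,"pics/c2.png")
crop(d,230,110,200,130,4,"pics/c3.png")
crop(d,225,215,130,150,4,"pics/c4.png")
E
```

```text
(no output)
```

View pics/c1.png

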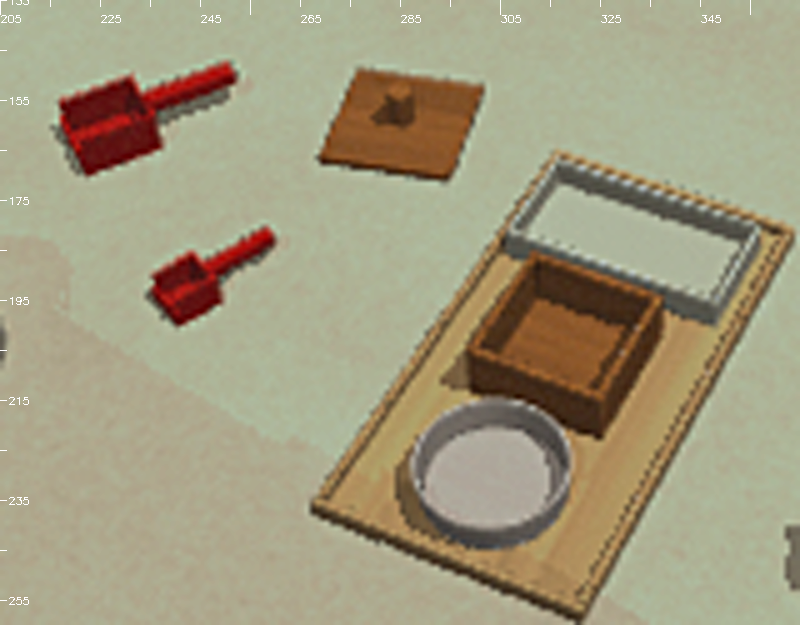

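View pics/c2.png

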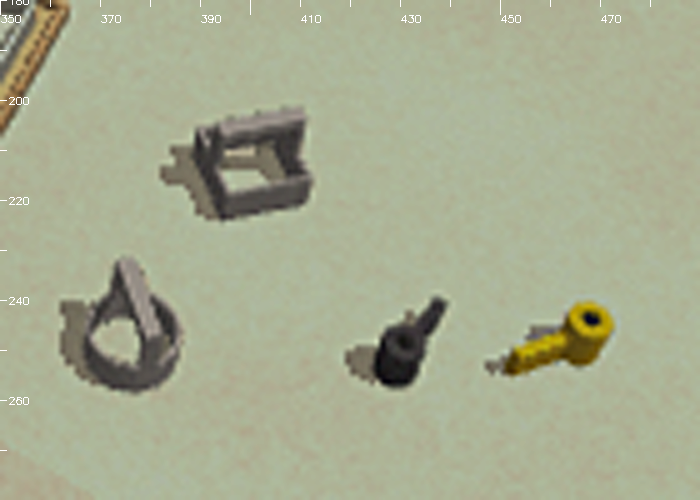

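View pics/c3.png

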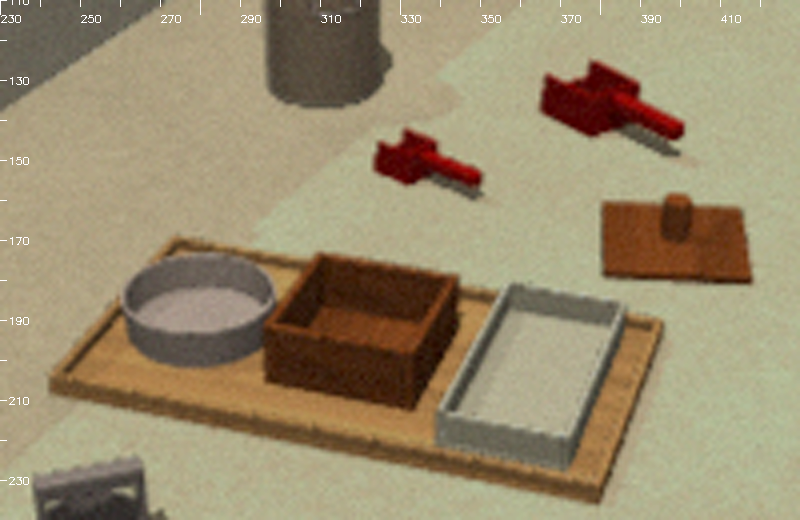

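View pics/c4.png

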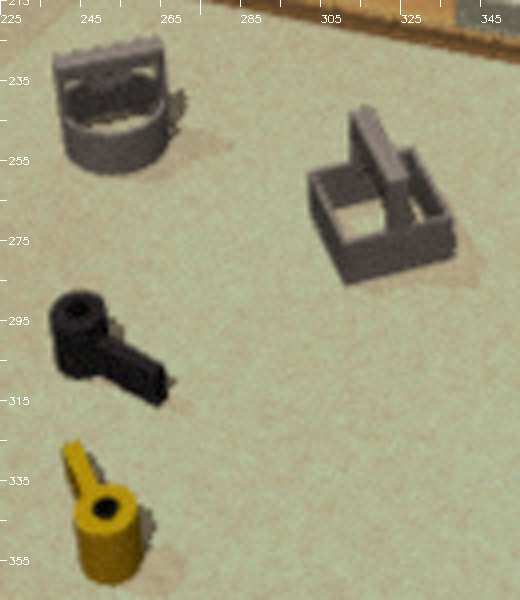

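The scene picture shows these look-alikes:

- **Scoops:** the larger is at scene (227,158), the smaller at (245,190). The larger one is meant, because its bowl is about 1.5 times as big.
- **Cutters:** round at (375,248), square at (400,212). The round one is meant.
- **Paddle shapes:** dark at (428,250), yellow at (464,248). The dark metal one is meant.

The enlarged crops confirm all three choices. The holders on the tray run tin, box, bay, and the bay is nearest the robot.

```bash
python3 - <<'E'
from plant import r
from h import *
S=r.get_calibration("scene");D=r.get_calibration("side")
def p(n,c,u,v,z): print(n,np.round(ray(c,u,v,z)*1000,1))
a=lambda x,y:(205+x/5,135+y/5)
b=lambda x,y:(350+x/5,180+y/5)
e=lambda x,y:(230+x/4,110+y/4)
f=lambda x,y:(225+x/4,215+y/4)
print("tray corners z14")
for q in [(556,153),(793,232),(313,503),(582,615)]: p("S",S,*a(*q),.014)
for q in [(178,238),(660,320),(52,378),(600,492)]: p("D",D,*e(*q),.014)
print("box rim z48 corners")
for q in [(533,255),(661,293),(606,402),(469,350)]: p("S",S,*a(*q),.048)
for q in [(319,255),(459,277),(412,346),(266,327)]: p("D",D,*e(*q),.048)
print("bay rim z30")
for q in [(560,165),(757,235),(713,308),(507,235)]: p("S",S,*a(*q),.030)
for q in [(512,285),(625,305),(570,440),(440,415)]: p("D",D,*e(*q),.030)
print("tin rim z34 L,R,T,B")
for q in [(412,460),(572,460),(495,398),(490,528)]: p("S",S,*a(*q),.034)
for q in [(122,300),(275,300),(200,255),(195,335)]: p("D",D,*e(*q),.034)
print("lid top z8")
for q in [(360,69),(485,86),(448,179),(319,160)]: p("S",S,*a(*q),.008)
for q in [(602,202),(742,208),(750,280),(602,275)]: p("D",D,*e(*q),.008)
print("scoop bowl z34; handle end z32")
for q in [(134,77),(160,130),(85,160),(62,105)]: p("S",S,*a(*q),.034)
p("S",S,*a(234,68),.032)
p("D",D,*e(680,130),.028)
for q in [(592,65),(638,92),(590,108),(546,78)]: p("D",D,*e(*q),.034)
print("cutter bar ends z61")
for q in [(125,260),(155,342)]: p("S",S,*b(*q),.061)
for q in [(55,58),(163,42)]: p("D",D,*f(*q),.058)
print("sq bar z61")
for q in [(210,130),(305,112)]: p("S",S,*b(*q),.061)
for q in [(360,115),(398,185)]: p("D",D,*f(*q),.061)
print("paddle hub top z32; blade end z22")
p("S",S,*b(405,342),.032);p("S",S,*b(440,302),.022)
p("D",D,*f(78,308),.032);p("D",D,*f(162,372),.022)
E
```

```text
tray corners z14
S [ 387.9 -103.6   14. ]
S [368.3  79.3  14. ]
S [726.4 -65.7  14. ]
S [707.1 118.4  14. ]
D [720.  -70.5  14. ]
D [ 384.9 -109.2   14. ]
D [700.8 113.8  14. ]
D [360.8  79.1  14. ]
box rim z48 corners
S [506.4 -45.2  48. ]
S [491.1  44.4  48. ]
S [586.8  61.1  48. ]
S [596.6 -35.2  48. ]
D [593.6 -38.2  48. ]
D [501.1 -50.9  48. ]
D [495.2  35.2  48. ]
D [583.4  53.4  48. ]
bay rim z30
S [410.3 -85.5  30. ]
S [397.5  65.7  30. ]
S [470.7  72.6  30. ]
S [486.5 -80.   30. ]
D [477.6 -84.4  30. ]
D [403.9 -91.8  30. ]
D [385.9  61.   30. ]
D [461.8  69.7  30. ]
tin rim z34 L,R,T,B
S [678.5 -22.7  34. ]
S [626.9  61.2  34. ]
S [611.4  -6.1  34. ]
S [695.2  46.3  34. ]
D [692.1  44.5  34. ]
D [604.3   3.1  34. ]
D [675.9 -26.4  34. ]
D [629.4  60.7  34. ]
lid top z8
S [ 383.4 -283.8    8. ]
S [ 349.8 -191.6    8. ]
S [ 445.8 -159.1    8. ]
S [ 478.7 -250.5    8. ]
D [ 473.9 -257.     8. ]
D [ 379.7 -291.1    8. ]
D [ 347.9 -193.5    8. ]
D [ 439.9 -157.5    8. ]
scoop bowl z34; handle end z32
S [ 499.8 -402.3   34. ]
S [ 533.4 -348.6   34. ]
S [ 585.  -374.1   34. ]
S [ 550.5 -427.3   34. ]
S [ 451.8 -346.7   32. ]
D [ 447.2 -355.7   28. ]
D [ 543.2 -429.3   34. ]
D [ 493.5 -395.2   34. ]
D [ 517.8 -351.5   34. ]
D [ 567.9 -389.7   34. ]
cutter bar ends z61
S [573.2 221.3  61. ]
S [615.5 261.6  61. ]
D [615.  249.5  58. ]
D [571.4 213.4  58. ]
sq bar z61
S [456.6 221.5  61. ]
S [412.3 265.9  61. ]
D [448.9 226.9  61. ]
D [409.8 266.1  61. ]
paddle hub top z32; blade end z22
S [520.1 380.2  32. ]
S [474.9 386.9  22. ]
D [520.  374.8  32. ]
D [470.6 383.8  22. ]
```

```bash
cat > plan.py <<'E'
import sys,json
from h import *
from plant import r
# usage: plan.py hand n x y z yaw  [n x y z yaw ...]  (mm, rad): prints rows
s=r.get_state()
P=s["tool_pos"]*1000;R=Ro.from_quat(s["eef_rot"])
x=R.as_matrix()[:,0];print("t",round(s["clock"],2),"pos",np.round(P,1),"yaw",round(np.arctan2(x[1],x[0]),3),"tilt",np.round(R.as_matrix()[:2,2],4),"open",round(s["opening"],3),"F",np.round(s["contact_force"],1),"q",np.round(s["q"],2))
a=[float(v) for v in sys.argv[1:]]
if a:
    hand=a[0];a=a[1:];rows=[]
    while a:
        n=int(a[0]);T=np.array(a[1:4]);yaw=a[4];a=a[5:]
        G=Ro.from_euler("z",yaw)*Ro.from_euler("x",np.pi)
        for k in range(n):
            d=R.inv().apply((T-P)/(n-k)); w=(R.inv()*G).as_rotvec()/(n-k)
            row=[hand]+[round(v,1) for v in d]+[round(v,3) for v in w]
            rows.append(row)
            P=P+R.apply(row[1:4]);R=R*Ro.from_rotvec(row[4:])
    for i in range(0,len(rows),8): print(json.dumps(rows[i:i+8]))
    print("max",np.abs(np.array(rows))[:,1:].max(0))
E
python3 plan.py 1 8 480 -140 260 0.3 8 520 377 180 1.40
```

```text
t 0.15 pos [ 272.1 -562.2  238.1] yaw -1.12 tilt [-0.0007  0.0012] open 1.001 F [-0.7 -0.9  0.3] q [ 1.15  0.69 -0.19  1.57  0.16  0.9  -0.22]
[[1.0, -36.2, -46.4, -2.7, -0.0, 0.0, -0.177], [1.0, -27.4, -52.0, -2.7, -0.0, 0.0, -0.178], [1.0, -17.8, -56.1, -2.7, -0.0, 0.0, -0.177], [1.0, -7.6, -58.3, -2.7, -0.0, 0.0, -0.178], [1.0, 2.8, -58.8, -2.7, -0.0, 0.0, -0.177], [1.0, 13.1, -57.3, -2.7, -0.0, 0.0, -0.178], [1.0, 23.0, -54.1, -2.7, -0.001, 0.0, -0.177], [1.0, 32.3, -49.3, -2.7, -0.0, 0.001, -0.178]]
[[1.0, 23.9, -60.3, 10.0, -0.0, -0.0, -0.137], [1.0, 31.9, -56.4, 10.0, 0.0, -0.0, -0.138], [1.0, 39.3, -51.5, 10.0, 0.0, -0.0, -0.137], [1.0, 46.0, -45.7, 10.0, 0.0, -0.0, -0.138], [1.0, 51.8, -38.9, 10.1, 0.0, -0.0, -0.137], [1.0, 56.7, -31.4, 10.0, 0.0, -0.0, -0.138], [1.0, 60.4, -23.4, 10.1, 0.0, -0.0, -0.137], [1.0, 63.1, -14.8, 10.0, 0.0, -0.0, -0.138]]
max [6.31e+01 6.03e+01 1.01e+01 1.00e-03 1.00e-03 1.78e-01]
```

>>> play_rows([
  [1.0, -36, -46, -3, 0, 0, -0.177],
  [1.0, -27, -52, -3, 0, 0, -0.178],
  [1.0, -18, -56, -3, 0, 0, -0.177],
  [1.0, -8, -58, -3, 0, 0, -0.178],
  [1.0, 3, -59, -3, 0, 0, -0.177],
  [1.0, 13, -57, -3, 0, 0, -0.178],
  [1.0, 23, -54, -3, 0, 0, -0.177],
  [1.0, 32, -49, -3, 0, 0, -0.178],
])

```text
clock: 1.15
tool_pos: [0.4753, -0.1313, 0.2604]
eef_rot: [0.986, 0.166, -0.001, 0.001]
contact_force: [0.7, -0.9, -0.7]
opening: 1.003
```

```bash
python3 - <<'E'
from plant import r
from h import *
import json
c=r.get_calibration("wrist")
cv2.imwrite("pics/w1.png",r.snapshot("wrist")[:,:,::-1])
json.dump({k:np.array(v).tolist() for k,v in c.items()},open("pics/w1.json","w"))
E
python3 plan.py 1 8 520 377 180 1.40
```

```text
t 1.2 pos [ 479.6 -121.3  261.7] yaw 0.352 tilt [0.0046 0.0054] open 0.999 F [4.7 5.8 0.9] q [ 0.55  0.54 -0.62  1.91  0.41  0.82  0.07]
[[1.0, 26.2, -56.7, 10.6, 0.0, -0.001, -0.131], [1.0, 33.3, -52.8, 10.5, 0.0, -0.001, -0.131], [1.0, 40.0, -48.0, 10.5, 0.0, -0.001, -0.131], [1.0, 45.9, -42.3, 10.5, 0.0, -0.001, -0.131], [1.0, 51.0, -36.0, 10.4, -0.0, -0.001, -0.131], [1.0, 55.3, -29.0, 10.4, -0.0, -0.001, -0.131], [1.0, 58.7, -21.5, 10.3, -0.0, -0.001, -0.131], [1.0, 61.0, -13.7, 10.2, -0.0, -0.0, -0.131]]
max [6.10e+01 5.67e+01 1.06e+01 0.00e+00 1.00e-03 1.31e-01]
```

View pics/w1.png

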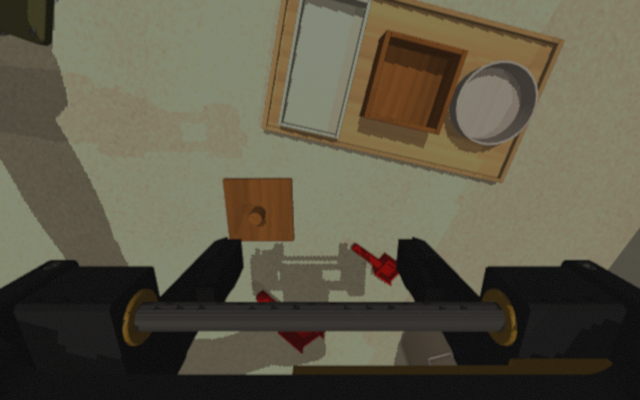

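>>> play_rows([
  [1.0, 26, -57, 10, 0, 0, -0.131],
  [1.0, 33, -53, 10, 0, 0, -0.131],
  [1.0, 40, -48, 10, 0, 0, -0.131],
  [1.0, 46, -42, 10, 0, 0, -0.131],
  [1.0, 51, -36, 10, 0, 0, -0.131],
  [1.0, 55, -29, 10, 0, 0, -0.131],
  [1.0, 59, -21, 10, 0, 0, -0.131],
  [1.0, 61, -14, 10, 0, 0, -0.131],
])

```text
clock: 2.2
tool_pos: [0.5172, 0.3602, 0.1832]
eef_rot: [0.759, 0.651, 0.003, 0.002]
contact_force: [0.8, 0.6, 0.4]
opening: 1.0
```

```bash
cat > snap.py <<'E'
import sys,json
from plant import r
from h import *
n,cam=sys.argv[1:3]
im=r.snapshot(cam)[:,:,::-1].copy() if cam!="wrist" else None
if cam=="wrist":
    c=r.get_calibration("wrist"); im=r.snapshot("wrist")[:,:,::-1].copy()
    json.dump({k:np.array(v).tolist() for k,v in c.items()},open(f"pics/{n}.json","w"))
cv2.imwrite(f"pics/{n}.png",im)
if len(sys.argv)>3:
    x,y,w,h,k=map(int,sys.argv[3:]);crop(im,x,y,w,h,k,f"pics/{n}c.png")
E
python3 plan.py 1 4 520 377 150 1.40 4 520 377 130 1.40
```

```text
t 2.2 pos [517.2 360.2 183.2] yaw 1.419 tilt [ 0.0072 -0.0003] open 1.0 F [0.8 0.6 0.4] q [-0.29  0.86 -0.76  1.59  0.69  0.98  0.14]
[[1.0, 4.3, -0.0, 8.3, 0.002, -0.0, 0.005], [1.0, 4.2, -0.0, 8.3, 0.002, -0.0, 0.005], [1.0, 4.3, -0.0, 8.3, 0.002, -0.0, 0.004], [1.0, 4.2, -0.1, 8.3, 0.001, -0.001, 0.005], [1.0, 0.0, 0.0, 5.0, 0.0, 0.0, -0.0], [1.0, 0.0, 0.0, 5.0, 0.0, 0.0, -0.0], [1.0, 0.0, 0.0, 5.0, 0.0, 0.0, -0.0], [1.0, 0.0, 0.0, 5.0, 0.0, 0.0, -0.0]]
max [4.3e+00 1.0e-01 8.3e+00 2.0e-03 1.0e-03 5.0e-03]
```

>>> play_rows([
  [1.0, 4, 0, 12, 0, 0, 0],
  [1.0, 4, 0, 12, 0, 0, 0],
  [1.0, 4, 0, 12, 0, 0, 0],
  [1.0, 4, 0, 12, 0, 0, 0],
  [1.0, 0, 0, 4, 0.002, 0, 0.01],
  [1.0, 0, 0, 0, 0.002, 0, 0],
  [1.0, 0, 0, 0, 0, 0, 0],
  [1.0, 0, 0, 0, 0, 0, 0],
])

```text
clock: 3.2
tool_pos: [0.5202, 0.3759, 0.1274]
eef_rot: [0.763, 0.646, 0.0, 0.001]
contact_force: [-0.1, 0.2, 0.3]
opening: 0.998
```

```bash
python3 snap.py w2 wrist 220 120 200 150 4; python3 plan.py; python3 -c "
from h import *;import json;from plant import r
c=json.load(open('pics/w2.json'));print(proj(c,[.52,.377,.032]),proj(c,[.4706,.3838,.022]),proj(c,r.get_state()['tool_pos']))"
```

```text
t 3.25 pos [520.3 375.9 127.4] yaw 1.406 tilt [ 0.0019 -0.0008] open 1.0 F [ 0.5 -0.3  0.4] q [-0.33  0.94 -0.72  1.59  0.74  0.91  0.08]
[320.86482272 198.7035317 ] [319.31326546 140.32232013] [319.80886652 252.06292497]
```

View pics/w2c.png

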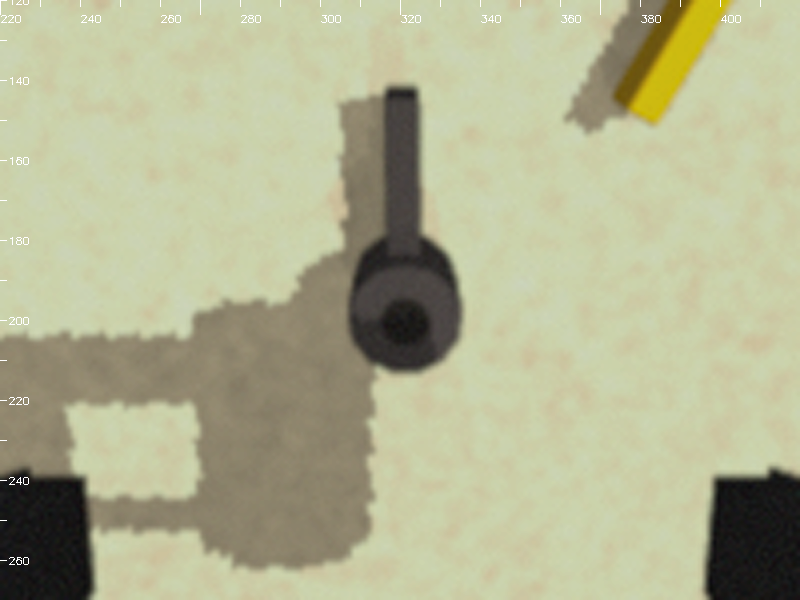

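The dark paddle's hub is at wrist (321,199) and its blade tip at (320,141). Both fall where I predicted, so I'm descending.

>>> play_rows([
  [0.7, 0, 0, 30, 0, 0, 0],
  [0.7, 0, 0, 30, 0, 0, 0],
  [0.7, 0, 0, 25, 0, 0, 0.003],
  [0.7, 0, 0, 20, 0.001, 0, 0],
  [0.7, 0, 0, 12, 0, 0, 0],
  [0.7, 0, 0, 6, 0, 0, 0],
  [0.7, 0, 0, 0, 0, 0, 0],
  [0.7, 0, 0, 0, 0, 0, 0],
])

```text
clock: 4.25
tool_pos: [0.5232, 0.3789, 0.0044]
eef_rot: [0.764, 0.645, 0.004, 0.0]
contact_force: [0.7, 0.1, 0.5]
opening: 0.706
```

```bash
python3 plan.py 0.7 4 520 377 4 1.4
```

```text
t 4.25 pos [523.2 378.9   4.4] yaw 1.402 tilt [0.0069 0.0056] open 0.706 F [0.7 0.1 0.5] q [-0.38  1.1  -0.61  1.62  0.89  0.71 -0.03]
[[0.7, -0.6, -0.7, 0.1, 0.001, -0.002, 0.001], [0.7, -0.6, -0.7, 0.1, 0.002, -0.002, 0.0], [0.7, -0.6, -0.7, 0.1, 0.001, -0.001, 0.001], [0.7, -0.6, -0.8, 0.1, 0.002, -0.002, 0.0]]
max [0.6   0.8   0.1   0.002 0.002 0.001]
```

>>> play_rows([
  [0.7, -1.5, -1.5, 0, 0.003, -0.003, 0],
  [0.7, -1, -1, 0, 0.003, -0.003, 0],
  [0, 0, 0, 0, 0, 0, 0],
  [0, 0, 0, 0, 0, 0, 0],
  [0, 0, 0, 0, 0, 0, 0],
  [0, 0, 0, 0, 0, 0, 0],
  [0, 0, 0, -10, 0, 0, 0],
  [0, 0, 0, -20, 0, 0, 0],
], grip_force=25)

```text
clock: 5.25
tool_pos: [0.5199, 0.3763, 0.0359]
eef_rot: [0.764, 0.645, -0.001, -0.0]
contact_force: [-0.3, 0.8, 0.1]
opening: 0.284
```

```bash
python3 plan.py 0 8 550 150 200 1.678; python3 snap.py w3 wrist 220 120 200 150 4
```

```text
t 5.25 pos [519.9 376.3  35.9] yaw 1.402 tilt [-0.001  -0.0005] open 0.284 F [-0.3  0.8  0.1] q [-0.37  1.06 -0.64  1.62  0.84  0.77  0.  ]
[[0.0, -27.3, 8.4, -20.5, -0.0, 0.0, -0.034], [0.0, -27.5, 7.5, -20.5, -0.0, 0.0, -0.035], [0.0, -27.8, 6.5, -20.5, -0.0, 0.0, -0.034], [0.0, -28.0, 5.6, -20.5, -0.0, 0.0, -0.035], [0.0, -28.2, 4.6, -20.5, -0.0, 0.0, -0.034], [0.0, -28.3, 3.7, -20.5, -0.0, 0.0, -0.035], [0.0, -28.4, 2.6, -20.5, -0.001, 0.0, -0.034], [0.0, -28.5, 1.7, -20.5, -0.0, 0.0, -0.035]]
max [2.85e+01 8.40e+00 2.05e+01 1.00e-03 0.00e+00 3.50e-02]
```

View pics/w3c.png

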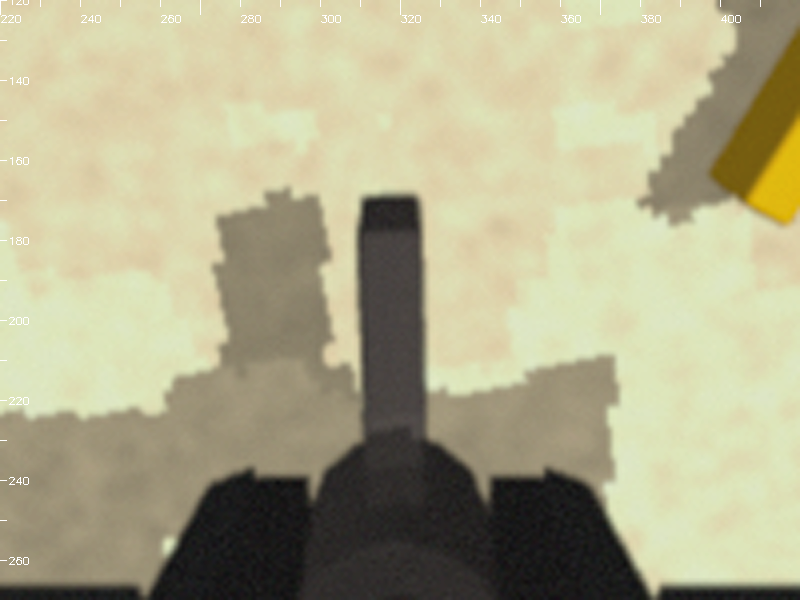

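```bash
python3 plan.py 0 2 525 350 130 1.45 6 561 5 190 1.678
```

```text
t 5.3 pos [521.2 378.   39.2] yaw 1.402 tilt [0.0023 0.0032] open 0.288 F [0.1 0.2 1.3] q [-0.37  1.05 -0.64  1.62  0.84  0.77  0.  ]
[[0.0, -13.3, 4.3, -45.4, 0.001, -0.002, -0.024], [0.0, -13.5, 4.0, -45.5, 0.001, -0.001, -0.024], [0.0, -56.4, 12.9, -10.0, -0.0, -0.0, -0.038], [0.0, -56.8, 10.7, -10.0, -0.0, -0.0, -0.038], [0.0, -57.2, 8.6, -10.0, -0.0, -0.0, -0.038], [0.0, -57.4, 6.4, -10.0, -0.0, -0.0, -0.038], [0.0, -57.7, 4.2, -10.1, -0.0, -0.0, -0.038], [0.0, -57.7, 2.0, -10.0, -0.0, -0.001, -0.038]]
max [5.77e+01 1.29e+01 4.55e+01 1.00e-03 2.00e-03 3.80e-02]
```

>>> play_rows([
  [0, -13, 4, -45, 0, 0, -0.024],
  [0, -14, 4, -45, 0, 0, -0.024],
  [0, -56, 13, -10, 0, 0, -0.038],
  [0, -57, 11, -10, 0, 0, -0.038],
  [0, -57, 9, -10, 0, 0, -0.038],
  [0, -57, 6, -10, 0, 0, -0.038],
  [0, -58, 4, -10, 0, 0, -0.038],
  [0, -58, 2, -10, 0, 0, -0.038],
])

```text
clock: 6.3
tool_pos: [0.5659, 0.0026, 0.2004]
eef_rot: [0.661, 0.751, 0.01, 0.002]
contact_force: [0.8, 0.9, -1.0]
opening: 0.286
```

```bash
python3 plan.py 0 4 561 5 180 1.678
```

```text
t 6.3 pos [565.9   2.6 200.4] yaw 1.698 tilt [0.016 0.012] open 0.286 F [ 0.8  0.9 -1. ] q [ 0.42  0.8  -0.91  1.78  0.76  0.93  0.89]
[[0.0, 0.7, -1.2, 5.1, 0.004, -0.003, 0.005], [0.0, 0.7, -1.2, 5.1, 0.004, -0.002, 0.005], [0.0, 0.7, -1.2, 5.1, 0.005, -0.003, 0.005], [0.0, 0.8, -1.3, 5.0, 0.004, -0.002, 0.005]]
max [8.0e-01 1.3e+00 5.1e+00 5.0e-03 3.0e-03 5.0e-03]
```

>>> play_rows([
  [0, 1, -2, 7, 0.006, -0.004, 0.005],
  [0, 1, -2, 7, 0.006, -0.004, 0.005],
  [0, 1, -1, 6, 0.004, -0.003, 0.005],
  [0, 0, 0, 0, 0, 0, 0.005],
  [0, 0, 0, 0, 0, 0, 0],
  [0, 0, 0, 0, 0, 0, 0],
  [0, 0, 0, 0, 0, 0, 0],
  [0, 0, 0, 0, 0, 0, 0],
])

```text
clock: 7.3
tool_pos: [0.5614, 0.0042, 0.1816]
eef_rot: [0.67, 0.743, 0.0, 0.003]
contact_force: [-0.4, -1.0, 0.3]
opening: 0.284
```

```bash
python3 snap.py w4 wrist 160 0 320 240 2;python3 plan.py 0 4 561 5 180 1.678
```

```text
t 7.35 pos [561.4   4.2 181.6] yaw 1.674 tilt [ 0.0042 -0.0029] open 0.285 F [ 0.6 -0.6 -0.4] q [ 0.4   0.81 -0.87  1.8   0.79  0.91  0.83]
[[0.0, 0.2, -0.1, 0.4, 0.001, 0.001, -0.001], [0.0, 0.2, -0.1, 0.4, 0.001, 0.001, -0.001], [0.0, 0.2, -0.1, 0.4, 0.001, 0.001, -0.001], [0.0, 0.3, -0.0, 0.4, 0.001, 0.0, -0.001]]
max [0.3   0.1   0.4   0.001 0.001 0.001]
```

View pics/w4.png

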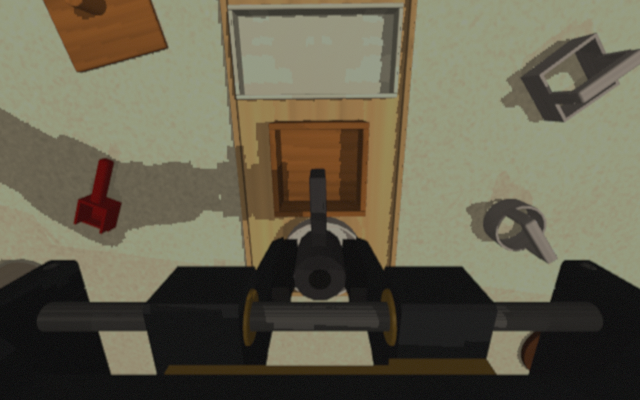

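```bash
python3 -c "
import cv2;from h import *
i=cv2.imread('pics/w4.png');crop(i,215,0,200,150,4,'pics/w4a.png');crop(i,240,100,150,130,5,'pics/w4b.png')"
```

```text
(no output)
```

View pics/w4a.png

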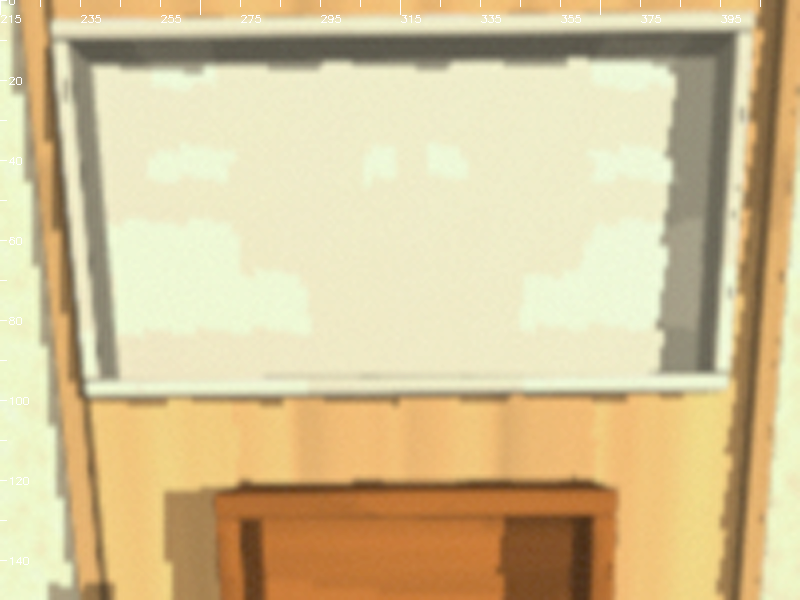

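View pics/w4b.png

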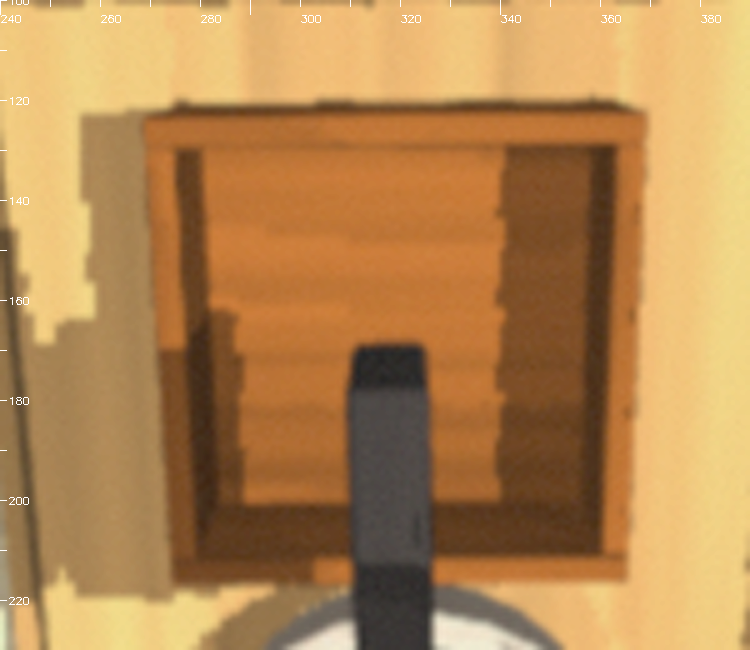

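```bash
python3 -c "
from h import *;import json
c=json.load(open('pics/w4.json'))
for n,z,Q in (('box',.048,[(269,123),(369,122.6),(365.4,215.6),(274.8,216)]),('bay',.030,[(227.5,5.5),(403,3.8),(396.5,96.5),(237,98)])):
    p=np.array([ray(c,u,v,z) for u,v in Q])*1000;print(n,p.round(1).tolist(),p.mean(0))
    d=p[1]-p[0]+p[2]-p[3];print('yaw y',np.arctan2(d[1],d[0]));d=p[3]-p[0]+p[2]-p[1];print('yaw x',np.arctan2(d[1],d[0]),[np.linalg.norm(p[i]-p[i-1]).round(1) for i in range(4)])
"
```

```text
box [[503.9, -50.5, 48.0], [493.6, 43.3, 48.0], [587.2, 54.5, 48.0], [597.7, -39.8, 48.0]] [545.61018382   1.88033587  48.        ]
yaw y 1.6801626489616297
yaw x 0.11612843241599999 [np.float64(94.4), np.float64(94.4), np.float64(94.3), np.float64(94.8)]
bay [[407.3, -95.4, 30.0], [389.8, 60.3, 30.0], [467.2, 69.2, 30.0], [484.8, -85.8, 30.0]] [437.31384986 -12.95032496  30.        ]
yaw y 1.683316501536799
yaw x 0.11868044459977745 [np.float64(78.1), np.float64(156.7), np.float64(77.9), np.float64(156.0)]
```

>>> play_rows([
  [0, 0, 0, 30, 0.002, 0.002, 0],
  [0, 0, -0.5, 30, 0.002, 0.001, -0.005],
  [0, 0, -0.5, 30, 0, 0, -0.005],
  [0, 0, 0, 25, 0, 0, 0],
  [0, 0, 0, 15, 0, 0, 0],
  [0, 0, 0, 7, 0, 0, 0],
  [0, 0, 0, 0, 0, 0, 0],
  [0, 0, 0, 0, 0, 0, 0],
])

```text
clock: 8.35
tool_pos: [0.564, 0.0037, 0.0428]
eef_rot: [0.667, 0.745, 0.002, 0.002]
contact_force: [1.1, 0.0, -0.3]
opening: 0.288
```

```bash
python3 plan.py 0 4 562.5 3.8 15 1.684
```

```text
t 8.35 pos [564.    3.7  42.8] yaw 1.682 tilt [0.0063 0.0006] open 0.288 F [ 1.1  0.  -0.3] q [ 0.31  1.   -0.7   1.87  1.04  0.68  0.64]
[[0.0, 0.1, -0.4, 7.0, 0.002, 0.0, -0.0], [0.0, 0.1, -0.4, 6.9, 0.001, 0.0, -0.001], [0.0, 0.0, -0.4, 7.0, 0.002, 0.0, -0.0], [0.0, 0.1, -0.4, 6.9, 0.001, 0.0, -0.001]]
max [1.e-01 4.e-01 7.e+00 2.e-03 0.e+00 1.e-03]
```

>>> play_rows([
  [0, 0, -1, 12, 0.003, 0, 0],
  [0, 0, -0.5, 10, 0.003, 0, 0],
  [0, 0, 0, 5, 0, 0, 0],
  [0, 0, 0, 0.5, 0, 0, 0],
  [0, 0, 0, 0, 0, 0, 0],
  [0.43, 0, 0, 0, 0, 0, 0],
  [0.43, 0, 0, 0, 0, 0, 0],
  [0.43, 0, 0, 0, 0, 0, 0],
])

```text
clock: 9.35
tool_pos: [0.5636, 0.0036, 0.0153]
eef_rot: [0.667, 0.745, 0.001, 0.001]
contact_force: [0.1, -0.3, -0.4]
opening: 0.428
```

```bash
python3 plan.py 0.43 5 562.5 3.8 120 1.684 3 540 -30 200 1.684
```

```text
t 9.35 pos [563.6   3.6  15.3] yaw 1.682 tilt [ 0.0028 -0.0009] open 0.428 F [ 0.1 -0.3 -0.4] q [ 0.29  1.04 -0.67  1.87  1.09  0.65  0.6 ]
[[0.43, 0.0, -0.2, -20.9, 0.001, 0.0, -0.0], [0.43, 0.1, -0.2, -21.0, 0.0, 0.0, -0.001], [0.43, 0.0, -0.2, -20.9, 0.001, 0.0, -0.0], [0.43, 0.1, -0.2, -21.0, 0.0, 0.001, -0.001], [0.43, 0.0, -0.2, -20.9, 0.001, 0.0, -0.0], [0.43, -10.3, -8.7, -26.7, -0.0, 0.0, -0.0], [0.43, -10.4, -8.7, -26.7, -0.0, 0.0, -0.0], [0.43, -10.3, -8.7, -26.6, -0.0, 0.0, -0.0]]
max [1.04e+01 8.70e+00 2.67e+01 1.00e-03 1.00e-03 1.00e-03]
```

>>> play_rows([
  [0.43, 0, 0, -25, 0, 0, 0],
  [0.43, 0, 0, -30, 0, 0, 0],
  [0.43, 0, 0, -30, 0, 0, 0],
  [0.43, 0, 0, -30, 0, 0, 0],
  [0.43, 0, 0, -30, 0, 0, 0.05],
  [0.6, -15, -10, -25, 0, 0, 0.1],
  [0.6, -20, -15, -10, 0, 0, 0.15],
  [0.6, -20, -20, 0, 0, 0, 0.15],
])

```text
clock: 10.35
tool_pos: [0.5148, -0.0459, 0.1999]
eef_rot: [0.819, 0.573, 0.002, 0.0]
contact_force: [0.1, -0.1, 0.1]
opening: 0.602
```

```bash
python3 snap.py w5 wrist 240 100 160 120 5;python3 plan.py 0.6 7 412 -222 190 0.33 1 412 -222 170 .33
```

```text
t 10.4 pos [510.4 -49.  199.2] yaw 1.214 tilt [-0.003  -0.0023] open 0.602 F [-3.8 -1.8 -0.8] q [ 0.47  0.7  -0.78  1.92  0.69  0.81  0.52]
[[0.6, -28.1, -4.5, 1.4, -0.0, 0.001, 0.126], [0.6, -28.4, -1.0, 1.4, -0.0, 0.0, 0.126], [0.6, -28.3, 2.6, 1.4, -0.0, 0.001, 0.126], [0.6, -27.8, 6.1, 1.4, -0.0, 0.0, 0.127], [0.6, -26.8, 9.6, 1.4, -0.0, 0.001, 0.126], [0.6, -25.3, 12.9, 1.3, -0.0, 0.001, 0.127], [0.6, -23.5, 15.9, 1.3, -0.001, 0.0, 0.126], [0.6, 0.0, 0.0, 20.0, 0.0, 0.0, 0.0]]
max [2.84e+01 1.59e+01 2.00e+01 1.00e-03 1.00e-03 1.27e-01]
```

View pics/w5.png

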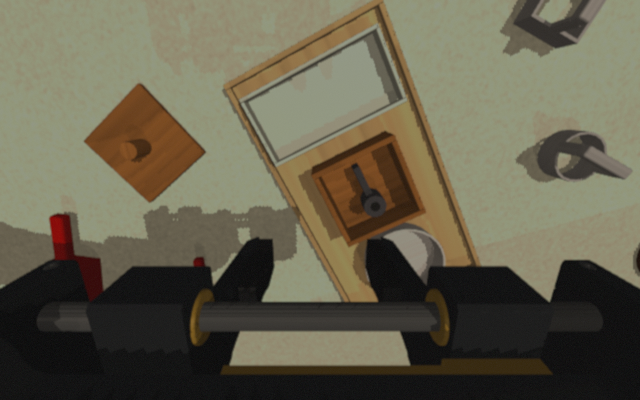

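The paddle is standing in the box, with its hub at (374,207) and its blade tip at (355,167). Next is the lid.

>>> play_rows([
  [0.6, -29, -5, 1, 0, 0, 0.127],
  [0.6, -29, -1, 1, 0, 0, 0.127],
  [0.6, -28, 3, 1, 0, 0, 0.127],
  [0.6, -28, 6, 1, 0, 0, 0.127],
  [0.6, -27, 10, 1, 0, 0, 0.127],
  [0.6, -25, 13, 15, 0, 0, 0.127],
  [0.6, -22, 16, 15, 0, 0, 0.12],
  [0.6, 0, 0, 10, 0, 0, 0],
])

```text
clock: 11.4
tool_pos: [0.4108, -0.226, 0.1539]
eef_rot: [0.987, 0.158, 0.0, 0.001]
contact_force: [0.2, 0.4, -0.6]
opening: 0.602
```

```bash
python3 plan.py 0.6 3 412 -222 130 0.33
```

```text
t 11.4 pos [ 410.8 -226.   153.9] yaw 0.317 tilt [ 0.0007 -0.0017] open 0.602 F [ 0.2  0.4 -0.6] q [ 0.71  0.67 -0.48  2.1   0.63  0.51  0.07]
[[0.6, 0.8, -1.1, 8.0, 0.001, -0.0, -0.004], [0.6, 0.8, -1.1, 8.0, 0.0, -0.0, -0.004], [0.6, 0.8, -1.2, 7.9, 0.001, -0.0, -0.005]]
max [8.0e-01 1.2e+00 8.0e+00 1.0e-03 0.0e+00 5.0e-03]
```

```bash
python3 snap.py w6 wrist 220 80 200 150 4;python3 plan.py
```

```text
t 11.45 pos [ 411.4 -224.3  153.2] yaw 0.32 tilt [0.0008 0.0001] open 0.601 F [ 0.5 -0.2 -0.9] q [ 0.7   0.67 -0.48  2.1   0.63  0.51  0.07]
```

View pics/w6c.png

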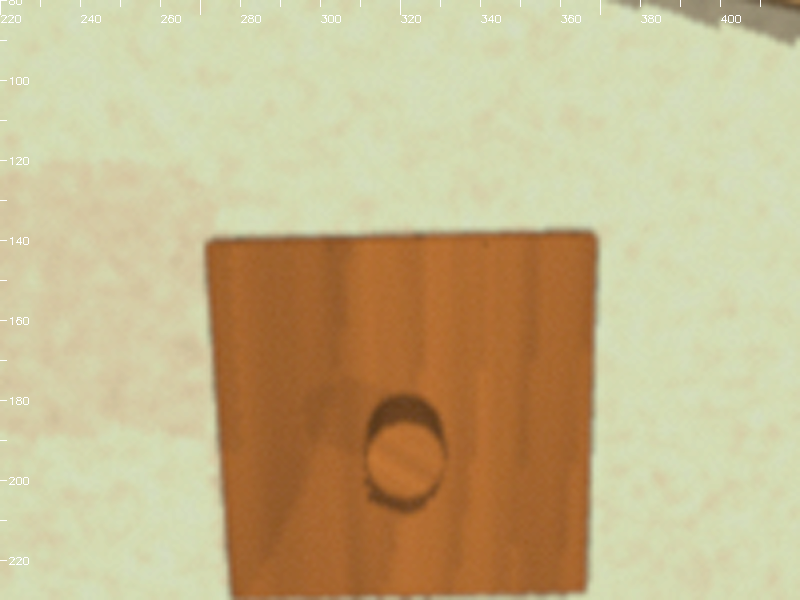

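```bash
python3 -c "
from h import *;import json
c=json.load(open('pics/w6.json'))
f=lambda x,y:(220+x/4,80+y/4)
p=np.array([ray(c,*f(*q),.008) for q in [(207,240),(596,232),(585,593),(232,597)]])*1000
print(p.round(1).tolist(),p.mean(0));d=p[1]-p[0]+p[2]-p[3];print(np.arctan2(d[1],d[0]));d=p[0]-p[3]+p[1]-p[2];print(np.arctan2(d[1],d[0])-np.pi/2)
print('knob',ray(c,*f(405,461),.038)*1000)"
```

```text
[[351.6, -196.9, 8.0], [443.7, -164.5, 8.0], [476.6, -257.4, 8.0], [384.0, -289.1, 8.0]] [ 413.97421488 -226.98945683    8.        ]
0.33411751537665946
0.3390508135975301
knob [ 413.96128912 -227.6234384    38.        ]
```

>>> play_rows([
  [0.6, 2, 4, 28, 0, 0, -0.01],
  [0.6, 0, 0, 28, 0, 0, -0.006],
  [0.6, 0, 0, 28, 0, 0, 0],
  [0.6, 0, 0, 24, 0, 0, 0],
  [0.6, 0, 0, 18, 0, 0, 0],
  [0.6, 0, 0, 8, 0, 0, 0],
  [0.6, 0, 0, 0, 0, 0, 0],
  [0.6, 0, 0, 0, 0, 0, 0],
])

```text
clock: 12.45
tool_pos: [0.4271, -0.2156, 0.0163]
eef_rot: [0.983, 0.183, 0.008, -0.003]
contact_force: [0.5, 0.4, -0.1]
opening: 0.597
```

```bash
python3 plan.py 0.6 2 414 -227 13 0.336
```

```text
t 12.45 pos [ 427.1 -215.6   16.3] yaw 0.369 tilt [0.0138 0.0088] open 0.597 F [ 0.5  0.4 -0.1] q [ 0.46  0.92 -0.13  2.14  0.9   0.11 -0.15]
[[0.6, -8.2, 2.9, 1.5, -0.002, -0.008, 0.016], [0.6, -8.1, 3.1, 1.6, -0.002, -0.008, 0.017]]
max [8.2e+00 3.1e+00 1.6e+00 2.0e-03 8.0e-03 1.7e-02]
```

>>> play_rows([
  [0.6, -8, 3, 1, -0.001, -0.008, 0.016],
  [0.6, -6, 2, 1, -0.001, -0.006, 0.012],
  [0.6, -3, 1, 0.5, 0, -0.004, 0.008],
  [0.6, 0, 0, 0, 0, 0, 0],
  [0.6, 0, 0, 0, 0, 0, 0],
  [0.6, 0, 0, 0, 0, 0, 0],
  [0.6, 0, 0, 0, 0, 0, 0],
  [0.6, 0, 0, 0, 0, 0, 0],
])

```text
clock: 13.45
tool_pos: [0.4131, -0.2287, 0.0148]
eef_rot: [0.986, 0.164, -0.0, 0.0]
contact_force: [-0.0, -0.6, 0.7]
opening: 0.599
```

```bash
python3 plan.py 0.6 2 414 -227 13 0.336
```

```text
t 13.45 pos [ 413.1 -228.7   14.8] yaw 0.329 tilt [-0.0006 -0.0002] open 0.599 F [-0.  -0.6  0.7] q [ 0.47  0.92 -0.1   2.16  0.9   0.1  -0.16]
[[0.6, 0.7, -0.7, 0.9, 0.0, 0.0, -0.003], [0.6, 0.7, -0.6, 0.9, 0.0, 0.001, -0.004]]
max [0.7   0.7   0.9   0.    0.001 0.004]
```

>>> play_rows([
  [0.6, 1.5, -1.5, 2, 0, 0, 0],
  [0.6, 0, 0, 0.5, 0, 0, 0],
  [0, 0, 0, 0, 0, 0, 0],
  [0, 0, 0, 0, 0, 0, 0],
  [0, 0, 0, 0, 0, 0, 0],
  [0, 0, 0, 0, 0, 0, 0],
  [0, 0, 0, 0, 0, 0, 0],
  [0, 0, 0, 0, 0, 0, 0],
], grip_force=30)

```text
clock: 14.45
tool_pos: [0.4141, -0.2266, 0.0121]
eef_rot: [0.986, 0.164, -0.0, 0.0]
contact_force: [0.5, -0.6, -1.2]
opening: 0.217
```

```bash
python3 plan.py 0 4 430 -200 130 0.336 4 500 -80 160 .2
```

```text
t 14.45 pos [ 414.1 -226.6   12.1] yaw 0.329 tilt [-0.0007 -0.0001] open 0.217 F [ 0.5 -0.6 -1.2] q [ 0.46  0.93 -0.09  2.16  0.91  0.09 -0.17]
[[0.0, 5.9, -5.0, -29.5, -0.0, 0.0, -0.002], [0.0, 5.9, -5.0, -29.5, -0.0, 0.0, -0.002], [0.0, 5.9, -5.0, -29.5, -0.0, 0.0, -0.001], [0.0, 5.9, -4.9, -29.4, -0.0, 0.001, -0.002], [0.0, 26.4, -22.6, -7.5, -0.0, -0.0, 0.034], [0.0, 25.6, -23.4, -7.5, -0.0, -0.0, 0.034], [0.0, 24.9, -24.3, -7.5, -0.0, -0.0, 0.034], [0.0, 24.0, -25.1, -7.5, -0.0, -0.0, 0.034]]
max [2.64e+01 2.51e+01 2.95e+01 0.00e+00 1.00e-03 3.40e-02]
```

>>> play_rows([
  [0, 3, -2, -12, 0, 0, 0],
  [0, 6, -5, -25, 0, 0, 0],
  [0, 6, -5, -30, 0, 0, 0],
  [0, 6, -5, -30, 0, 0, 0],
  [0, 26, -22, -15, 0, 0, 0.034],
  [0, 26, -23, -12, 0, 0, 0.034],
  [0, 25, -24, -8, 0, 0, 0.034],
  [0, 24, -25, 0, 0, 0, 0.034],
])

```text
clock: 15.45
tool_pos: [0.4993, -0.0858, 0.1471]
eef_rot: [0.996, 0.09, -0.003, 0.001]
contact_force: [0.2, -1.0, 0.1]
opening: 0.217
```

```bash
python3 snap.py w7 wrist 220 80 200 150 4;python3 plan.py 0 6 545.6 1.9 140 0.113
```

```text
t 15.5 pos [502.9 -79.6 147.4] yaw 0.186 tilt [-0.0013  0.0033] open 0.221 F [2.4 4.5 0.6] q [ 0.34  0.71 -0.45  1.99  0.55  0.56 -0.3 ]
[[0.0, 9.5, -12.0, 1.3, -0.001, 0.0, 0.012], [0.0, 9.4, -12.1, 1.3, -0.0, 0.0, 0.012], [0.0, 9.2, -12.3, 1.2, -0.001, 0.0, 0.012], [0.0, 9.1, -12.4, 1.3, -0.0, 0.0, 0.012], [0.0, 8.9, -12.4, 1.2, -0.001, 0.0, 0.013], [0.0, 8.8, -12.6, 1.2, -0.0, 0.001, 0.012]]
max [9.50e+00 1.26e+01 1.30e+00 1.00e-03 1.00e-03 1.30e-02]
```

View pics/w7.png

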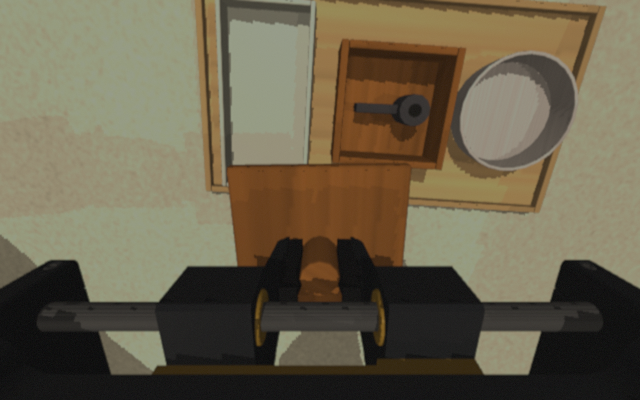

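>>> play_rows([
  [0, 11, -14, 5, 0, 0, 0.015],
  [0, 10, -14, 5, 0, 0, 0.015],
  [0, 10, -14, 10, 0, 0, 0.015],
  [0, 9, -13, 10, 0, 0, 0.013],
  [0, 8, -12, 10, 0, 0, 0.012],
  [0, 4, -6, 10, 0, 0, 0.008],
  [0, 0, 0, 0, 0, 0, 0],
  [0, 0, 0, 0, 0, 0, 0],
])

```text
clock: 16.5
tool_pos: [0.5422, 0.0024, 0.0947]
eef_rot: [0.999, 0.053, -0.002, -0.001]
contact_force: [0.1, -0.0, -1.3]
opening: 0.219
```

```bash
python3 snap.py w8 wrist 200 80 200 150 4;python3 plan.py 0 4 545.6 1.9 70 0.106
```

```text
t 16.55 pos [542.2   2.4  94.8] yaw 0.107 tilt [-0.005  0.001] open 0.22 F [-0.2  0.2 -0.9] q [ 0.12  0.82 -0.35  1.92  0.55  0.5  -0.51]
[[0.0, 0.9, 0.2, 6.2, -0.0, 0.001, 0.0], [0.0, 0.9, 0.2, 6.2, -0.001, 0.001, 0.0], [0.0, 0.8, 0.2, 6.2, -0.0, 0.001, 0.0], [0.0, 0.9, 0.3, 6.2, -0.001, 0.002, 0.001]]
max [9.0e-01 3.0e-01 6.2e+00 1.0e-03 2.0e-03 1.0e-03]
```

View pics/w8.png

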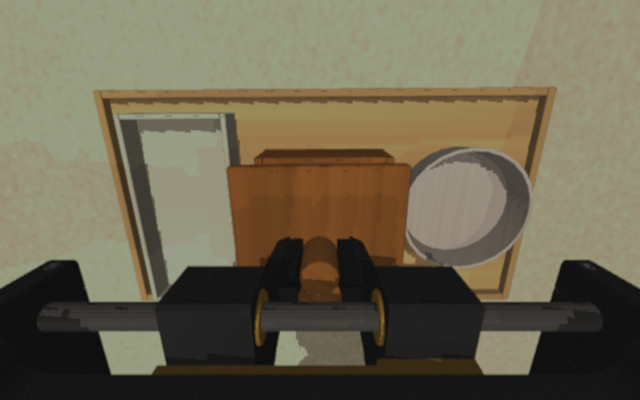

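>>> play_rows([
  [0, 3, 0.5, 12, -0.001, 0.002, 0],
  [0, 1, 0.5, 10, -0.001, 0.002, 0],
  [0, 0, 0, 6, 0, 0, 0],
  [0, 0, 0, 2, 0, 0, 0],
  [0, 0, 0, 0, 0, 0, 0],
  [0, 0, 0, 0, 0, 0, 0],
  [0, 0, 0, 0, 0, 0, 0],
  [0, 0, 0, 0, 0, 0, 0],
])

```text
clock: 17.55
tool_pos: [0.5466, 0.0005, 0.0633]
eef_rot: [0.999, 0.053, 0.0, 0.001]
contact_force: [-0.0, -0.1, -0.3]
opening: 0.219
```

```bash
python3 plan.py 0 4 545.6 1.9 61 0.106
```

```text
t 17.55 pos [5.466e+02 5.000e-01 6.330e+01] yaw 0.105 tilt [ 0.0004 -0.0012] open 0.219 F [-0.  -0.1 -0.3] q [ 0.1   0.87 -0.31  1.92  0.59  0.43 -0.54]
[[0.0, -0.2, -0.4, 0.6, 0.0, -0.0, -0.0], [0.0, -0.2, -0.4, 0.6, 0.0, -0.0, -0.0], [0.0, -0.2, -0.4, 0.5, 0.001, -0.0, -0.0], [0.0, -0.2, -0.3, 0.6, 0.0, -0.0, -0.001]]
max [0.2   0.4   0.6   0.001 0.    0.001]
```

>>> play_rows([
  [0, -1, -1.4, 1, 0, 0, 0],
  [0, 0, 0, 1, 0, 0, 0],
  [0, 0, 0, 0.7, 0, 0, 0],
  [0, 0, 0, 0, 0, 0, 0],
  [0.5, 0, 0, 0, 0, 0, 0],
  [0.6, 0, 0, 0, 0, 0, 0],
  [0.6, 0, 0, 0, 0, 0, 0],
  [0.6, 0, 0, -5, 0, 0, 0],
])

```text
clock: 18.55
tool_pos: [0.5454, 0.0019, 0.0657]
eef_rot: [0.999, 0.053, 0.0, 0.001]
contact_force: [-0.0, -0.1, 0.3]
opening: 0.598
```

```bash
python3 plan.py 0.6 8 561 5 180 0.3
```

```text
t 18.55 pos [545.4   1.9  65.7] yaw 0.105 tilt [ 0.0005 -0.0012] open 0.598 F [-0.  -0.1  0.3] q [ 0.09  0.87 -0.31  1.93  0.59  0.43 -0.55]
[[0.6, 2.0, -0.2, -14.3, 0.0, -0.0, -0.024], [0.6, 2.0, -0.1, -14.3, 0.0, -0.0, -0.024], [0.6, 2.0, -0.1, -14.3, 0.0, -0.0, -0.024], [0.6, 2.0, -0.0, -14.3, 0.0, -0.0, -0.025], [0.6, 2.0, 0.0, -14.3, 0.0, -0.0, -0.024], [0.6, 2.0, 0.1, -14.3, 0.0, -0.0, -0.025], [0.6, 1.9, 0.1, -14.3, 0.001, -0.0, -0.024], [0.6, 2.0, 0.2, -14.2, 0.0, -0.0, -0.025]]
max [2.00e+00 2.00e-01 1.43e+01 1.00e-03 0.00e+00 2.50e-02]
```

```bash
python3 plan.py 0.6 2 545 0 130 0.2 7 501 -374 160 1.15
```

```text
t 18.55 pos [545.4   1.9  65.7] yaw 0.105 tilt [ 0.0005 -0.0012] open 0.598 F [-0.  -0.1  0.3] q [ 0.09  0.87 -0.31  1.93  0.59  0.43 -0.55]
[[0.6, -0.3, 1.0, -32.2, 0.001, -0.0, -0.047], [0.6, -0.4, 0.9, -32.1, 0.0, -0.0, -0.048], [0.6, -16.8, 51.1, -4.3, 0.0, -0.0, -0.136], [0.6, -23.5, 48.4, -4.3, 0.0, -0.0, -0.136], [0.6, -29.9, 44.7, -4.3, 0.0, -0.0, -0.136], [0.6, -35.7, 40.3, -4.3, 0.0, -0.0, -0.135], [0.6, -40.8, 35.1, -4.3, 0.0, -0.0, -0.136], [0.6, -45.1, 29.2, -4.2, 0.0, -0.0, -0.135]]
[[0.6, -48.7, 22.9, -4.3, 0.0, 0.0, -0.136]]
max [4.87e+01 5.11e+01 3.22e+01 1.00e-03 0.00e+00 1.36e-01]
```

>>> play_rows([
  [0.6, 0, 0, -32, 0, 0, 0],
  [0.6, 0, 1, -32, 0, 0, -0.09],
  [0.6, -17, 51, -4, 0, 0, -0.136],
  [0.6, -24, 48, -4, 0, 0, -0.136],
  [0.6, -30, 45, -4, 0, 0, -0.136],
  [0.6, -36, 40, -4, 0, 0, -0.136],
  [0.6, -41, 35, -4, 0, 0, -0.136],
  [0.6, -45, 29, -4, 0, 0, -0.136],
])

```text
clock: 19.55
tool_pos: [0.5128, -0.3233, 0.1605]
eef_rot: [0.865, 0.502, 0.003, 0.002]
contact_force: [1.4, -0.2, -0.3]
opening: 0.602
```

```bash
python3 plan.py 0.6 3 501 -374 150 1.15
```

```text
t 19.55 pos [ 512.8 -323.3  160.5] yaw 1.053 tilt [0.0074 0.    ] open 0.602 F [ 1.4 -0.2 -0.3] q [ 0.9   0.86 -0.77  1.69  0.73  0.9   0.88]
[[0.6, -16.6, 4.9, 3.5, 0.002, -0.001, -0.032], [0.6, -16.8, 4.4, 3.5, 0.002, -0.001, -0.033], [0.6, -17.0, 3.9, 3.4, 0.003, -0.001, -0.032]]
max [1.7e+01 4.9e+00 3.5e+00 3.0e-03 1.0e-03 3.3e-02]
```

>>> play_rows([
  [0.6, -18, 5, 10, 0.002, 0, -0.032],
  [0.6, -18, 4, 10, 0.002, 0, -0.032],
  [0.6, -16, 4, 5, 0.002, 0, -0.032],
  [0.6, 0, 0, 0, 0, 0, 0],
  [0.6, 0, 0, 0, 0, 0, 0],
  [0.6, 0, 0, 0, 0, 0, 0],
  [0.6, 0, 0, 0, 0, 0, 0],
  [0.6, 0, 0, 0, 0, 0, 0],
])

```text
clock: 20.55
tool_pos: [0.4976, -0.3818, 0.1368]
eef_rot: [0.841, 0.541, 0.001, 0.001]
contact_force: [0.9, -0.2, 0.2]
opening: 0.598
```

```bash
python3 snap.py w9 wrist 220 80 200 150 4;python3 plan.py
```

```text
t 20.6 pos [ 497.7 -381.8  136.8] yaw 1.143 tilt [ 0.0031 -0.0004] open 0.599 F [ 0.3 -0.2  0.4] q [ 0.98  0.92 -0.77  1.63  0.78  0.92  1.06]
```

View pics/w9c.png

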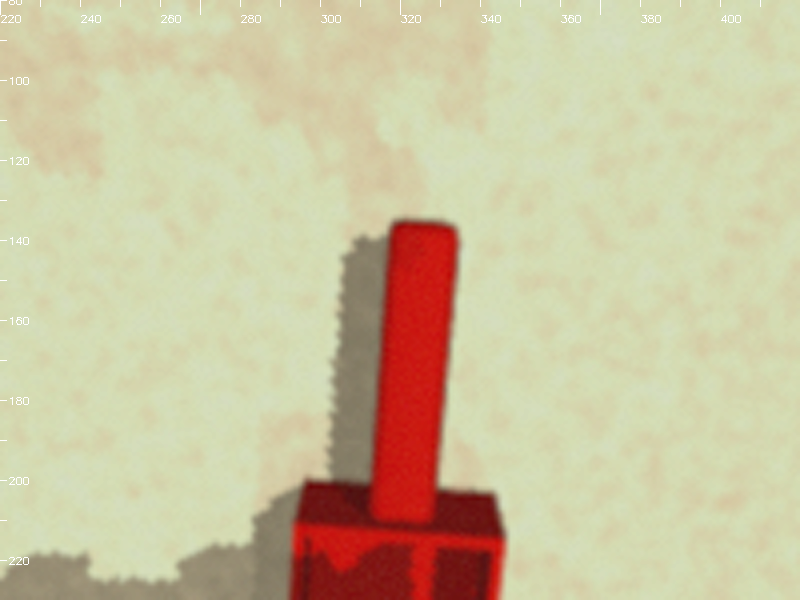

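```bash
python3 -c "
from h import *;import json
c=json.load(open('pics/w9.json'))
f=lambda x,y:(220+x/4,80+y/4)
a=ray(c,*f(425,222),.032)*1000;b=ray(c,*f(404,518),.032)*1000;d=b-a
print(a,b,np.linalg.norm(d),np.arctan2(d[1],d[0]))
e=ray(c,*f(298,524),.034)*1000;g=ray(c,*f(503,538),.034)*1000;h=g-e;print(e,g,np.linalg.norm(h),np.arctan2(h[1],h[0])-np.pi/2)
u=d/np.linalg.norm(d);print('grasp',a+u*57)
"
```

```text
[ 450.68768607 -353.8265846    32.        ] [ 510.49804347 -385.87638096   32.        ] 67.85623257507152 -0.49192002925257194
[ 500.98421794 -408.51433211   34.        ] [ 523.87496483 -366.68766371   34.        ] 47.68077686453954 -0.5007497208738596
grasp [ 500.92906026 -380.74877469   32.        ]
```

```bash
python3 plan.py 0.6 2 499.5 -380 110 1.075 6 499.5 -380 8 1.075
```

```text
t 20.6 pos [ 497.7 -381.8  136.8] yaw 1.143 tilt [ 0.0031 -0.0004] open 0.599 F [ 0.3 -0.2  0.4] q [ 0.98  0.92 -0.77  1.63  0.78  0.92  1.06]
[[0.6, 1.2, 0.4, 13.4, 0.001, -0.001, 0.034], [0.6, 1.2, 0.4, 13.4, 0.002, -0.0, 0.034], [0.6, -0.0, -0.0, 17.0, -0.0, -0.0, -0.0], [0.6, -0.0, -0.0, 17.0, -0.0, -0.0, -0.0], [0.6, -0.0, -0.0, 17.0, -0.0, -0.0, -0.0], [0.6, -0.0, -0.0, 17.0, -0.0, -0.0, -0.0], [0.6, -0.0, -0.0, 17.0, -0.0, -0.0, -0.0], [0.6, -0.0, -0.0, 17.0, -0.0, -0.0, -0.0]]
max [1.2e+00 4.0e-01 1.7e+01 2.0e-03 1.0e-03 3.4e-02]
```

>>> play_rows([
  [0.6, 1, 0.5, 18, 0.002, 0, 0.034],
  [0.6, 1, 0.5, 18, 0.002, 0, 0.034],
  [0.6, 0, 0, 18, 0, 0, 0],
  [0.6, 0, 0, 18, 0, 0, 0],
  [0.6, 0, 0, 15, 0, 0, 0],
  [0.6, 0, 0, 8, 0, 0, 0],
  [0.6, 0, 0, 0, 0, 0, 0],
  [0.6, 0, 0, 0, 0, 0, 0],
])

```text
clock: 21.6
tool_pos: [0.5008, -0.3803, 0.0383]
eef_rot: [0.859, 0.512, 0.001, 0.0]
contact_force: [0.1, -0.3, 0.7]
opening: 0.601
```

```bash
python3 plan.py 0.6 4 499.5 -380 8 1.075
```

```text
t 21.6 pos [ 500.8 -380.3   38.3] yaw 1.075 tilt [0.0015 0.0007] open 0.601 F [ 0.1 -0.3  0.7] q [ 0.93  1.05 -0.67  1.66  0.89  0.76  0.9 ]
[[0.6, -0.1, -0.3, 7.6, 0.0, -0.0, -0.0], [0.6, -0.1, -0.3, 7.6, 0.0, -0.0, -0.0], [0.6, -0.1, -0.4, 7.5, 0.0, -0.001, -0.0], [0.6, -0.0, -0.3, 7.6, 0.001, -0.0, -0.0]]
max [1.0e-01 4.0e-01 7.6e+00 1.0e-03 1.0e-03 0.0e+00]
```

>>> play_rows([
  [0.6, 0, -1, 12, 0, 0, 0],
  [0.6, 0, -0.5, 12, 0, 0, 0],
  [0.6, 0, 0, 6, 0, 0, 0],
  [0.6, 0, 0, 0, 0, 0, 0],
  [0, 0, 0, 0, 0, 0, 0],
  [0, 0, 0, 0, 0, 0, 0],
  [0, 0, 0, 0, 0, 0, 0],
  [0, 0, 0, 0, 0, 0, 0],
], grip_force=30)

```text
clock: 22.6
tool_pos: [0.5002, -0.3801, 0.0075]
eef_rot: [0.859, 0.512, 0.001, 0.001]
contact_force: [-0.1, -0.0, -0.4]
opening: 0.177
```

```bash
python3 plan.py
```

```text
t 22.6 pos [ 500.2 -380.1    7.5] yaw 1.074 tilt [ 0.0034 -0.0006] open 0.177 F [-0.1 -0.  -0.4] q [ 0.91  1.09 -0.63  1.67  0.93  0.71  0.87]
```

```bash
python3 plan.py 0 3 500 -375 100 1.075 5 470 -200 130 0.6 8 441 -4 120 .113
```

```text
t 22.6 pos [ 500.2 -380.1    7.5] yaw 1.074 tilt [ 0.0034 -0.0006] open 0.177 F [-0.1 -0.  -0.4] q [ 0.91  1.09 -0.63  1.67  0.93  0.71  0.87]
[[0.0, 1.5, -0.8, -30.8, 0.001, -0.0, -0.0], [0.0, 1.5, -0.8, -30.9, 0.001, -0.001, -0.0], [0.0, 1.5, -0.8, -30.8, 0.001, -0.0, -0.001], [0.0, 27.9, -21.9, -6.0, 0.0, -0.0, 0.095], [0.0, 25.7, -24.5, -6.0, 0.0, -0.0, 0.095], [0.0, 23.3, -26.8, -6.0, 0.0, -0.0, 0.095], [0.0, 20.7, -28.9, -6.0, 0.0, -0.0, 0.095], [0.0, 17.8, -30.7, -6.0, 0.0, -0.0, 0.095]]
[[0.0, 10.8, -22.3, 1.2, 0.0, -0.0, 0.061], [0.0, 9.5, -22.9, 1.3, 0.0, -0.0, 0.061], [0.0, 8.1, -23.4, 1.2, 0.0, -0.0, 0.061], [0.0, 6.6, -23.9, 1.3, 0.0, -0.0, 0.061], [0.0, 5.1, -24.2, 1.2, 0.0, -0.0, 0.061], [0.0, 3.7, -24.5, 1.3, 0.0, -0.0, 0.061], [0.0, 2.2, -24.7, 1.2, 0.0, -0.0, 0.061], [0.0, 0.6, -24.7, 1.3, 0.0, -0.0, 0.06]]
max [2.79e+01 3.07e+01 3.09e+01 1.00e-03 1.00e-03 9.50e-02]
```

>>> play_rows([
  [0, 1, -1, -15, 0, 0, 0],
  [0, 1, -1, -35, 0, 0, 0],
  [0, 1, -1, -40, 0, 0, 0],
  [0, 28, -22, -25, 0, 0, 0.095],
  [0, 26, -25, -15, 0, 0, 0.095],
  [0, 23, -27, -8, 0, 0, 0.095],
  [0, 21, -29, -6, 0, 0, 0.095],
  [0, 18, -31, -6, 0, 0, 0.095],
])

```text
clock: 23.6
tool_pos: [0.4698, -0.1962, 0.1684]
eef_rot: [0.958, 0.285, 0.005, 0.003]
contact_force: [-0.3, -0.3, 0.1]
opening: 0.181
```

```bash
python3 snap.py w10 wrist;python3 plan.py 0 8 441 -4 120 .113
```

```text
t 23.65 pos [ 469.8 -189.9  169.7] yaw 0.583 tilt [0.0121 0.0008] open 0.18 F [-1.6  4.3  0.7] q [ 0.68  0.7  -0.63  1.98  0.67  0.66  0.2 ]
[[0.0, 9.7, -21.4, 6.2, 0.0, -0.001, 0.059], [0.0, 8.5, -22.0, 6.2, 0.0, -0.002, 0.059], [0.0, 7.2, -22.4, 6.2, 0.001, -0.001, 0.059], [0.0, 5.8, -22.8, 6.2, 0.0, -0.002, 0.059], [0.0, 4.5, -23.1, 6.1, 0.001, -0.001, 0.059], [0.0, 3.1, -23.3, 6.2, 0.0, -0.002, 0.058], [0.0, 1.8, -23.5, 6.1, 0.001, -0.001, 0.059], [0.0, 0.4, -23.5, 6.2, 0.0, -0.002, 0.058]]
max [9.70e+00 2.35e+01 6.20e+00 1.00e-03 2.00e-03 5.90e-02]
```

View pics/w10.png

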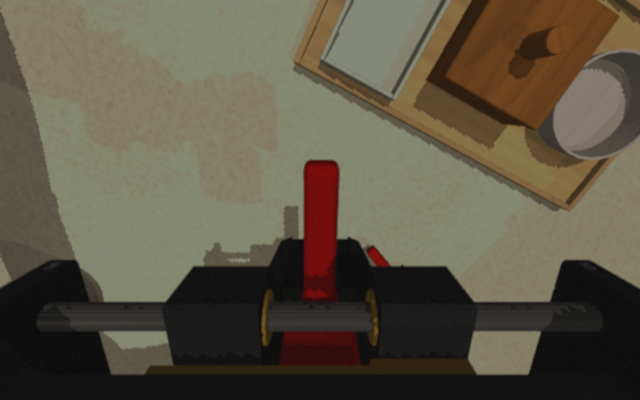

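The scoop is held straight, with its handle running from (321,165) to (321,300), and the lid sits squarely on the box.

>>> play_rows([
  [0, 10, -22, 4, 0, -0.002, 0.06],
  [0, 9, -23, 4, 0, -0.002, 0.06],
  [0, 7, -23, 4, 0, -0.002, 0.06],
  [0, 6, -23, 4, 0, -0.002, 0.06],
  [0, 5, -23, 4, 0, -0.001, 0.059],
  [0, 3, -23, 4, 0, -0.001, 0.058],
  [0, 2, -22, 4, 0, 0, 0.057],
  [0, 0, -18, 0, 0, 0, 0.05],
])

```text
clock: 24.65
tool_pos: [0.445, -0.0007, 0.1476]
eef_rot: [0.998, 0.055, 0.007, 0.002]
contact_force: [0.9, 0.4, -0.5]
opening: 0.177
```

```bash
python3 plan.py 0 8 440 -4 70 .113
```

```text
t 24.65 pos [445.   -0.7 147.6] yaw 0.111 tilt [ 0.0149 -0.0035] open 0.177 F [ 0.9  0.4 -0.5] q [ 0.12  0.64 -0.35  2.19  0.6   0.39 -0.62]
[[0.0, -0.8, 0.3, 9.7, 0.001, -0.002, -0.0], [0.0, -0.8, 0.3, 9.7, 0.001, -0.002, -0.0], [0.0, -0.8, 0.3, 9.7, 0.001, -0.002, -0.0], [0.0, -0.7, 0.3, 9.7, 0.0, -0.002, -0.0], [0.0, -0.7, 0.3, 9.7, 0.001, -0.002, -0.001], [0.0, -0.7, 0.3, 9.7, 0.0, -0.001, -0.0], [0.0, -0.7, 0.4, 9.7, 0.001, -0.002, -0.001], [0.0, -0.7, 0.3, 9.7, 0.0, -0.001, -0.0]]
max [8.0e-01 4.0e-01 9.7e+00 1.0e-03 2.0e-03 1.0e-03]
```

>>> play_rows([
  [0, -2, 0.5, 15, 0.002, -0.006, 0],
  [0, -1.5, 0.5, 15, 0.002, -0.005, 0],
  [0, -1, 0.5, 15, 0.001, -0.004, 0],
  [0, -1, 0.5, 15, 0.001, -0.002, 0],
  [0, -0.5, 0.5, 10, 0, 0, 0],
  [0, 0, 0, 3, 0, 0, 0],
  [0, 0, 0, 0, 0, 0, 0],
  [0, 0, 0, 0, 0, 0, 0],
])

```text
clock: 25.65
tool_pos: [0.4441, 0.0016, 0.0784]
eef_rot: [0.998, 0.061, 0.005, -0.003]
contact_force: [0.5, 0.2, -0.4]
opening: 0.173
```

```bash
python3 snap.py w11 wrist; python3 snap.py d11 side 330 160 100 80 8;python3 plan.py 0 8 441 -4 19 .113
```

```text
t 25.75 pos [444.    1.5  78.3] yaw 0.121 tilt [0.0091 0.0058] open 0.174 F [-1.2 -0.2 -0.7] q [-0.    0.78 -0.16  2.23  0.72  0.16 -0.71]
[[0.0, -0.5, 0.7, 7.4, -0.001, -0.001, 0.001], [0.0, -0.5, 0.7, 7.4, -0.001, -0.001, 0.001], [0.0, -0.5, 0.6, 7.4, -0.0, -0.001, 0.001], [0.0, -0.5, 0.7, 7.4, -0.001, -0.001, 0.001], [0.0, -0.5, 0.6, 7.4, -0.0, -0.001, 0.001], [0.0, -0.5, 0.7, 7.4, -0.001, -0.002, 0.001], [0.0, -0.5, 0.6, 7.5, -0.0, -0.001, 0.001], [0.0, -0.5, 0.6, 7.4, -0.001, -0.002, 0.001]]
max [5.0e-01 7.0e-01 7.5e+00 1.0e-03 2.0e-03 1.0e-03]
```

View pics/w11.png

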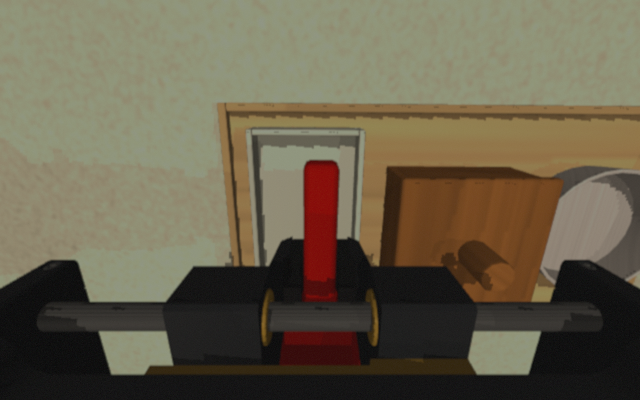

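View pics/d11.png

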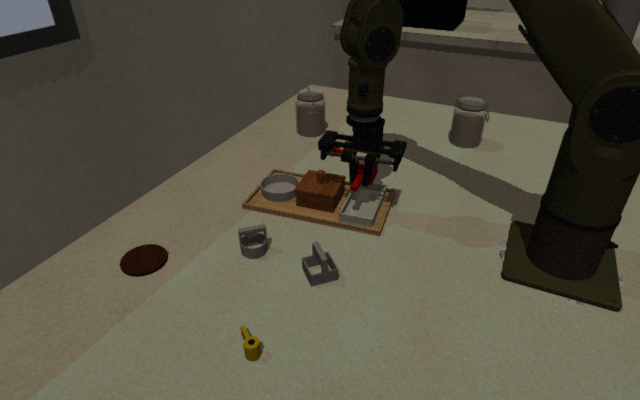

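>>> play_rows([
  [0, -2, 2, 10, -0.002, -0.004, 0.004],
  [0, -2, 2, 10, -0.002, -0.004, 0.004],
  [0, -1, 1, 8, -0.001, -0.002, 0],
  [0, 0, 0, 6, 0, 0, 0],
  [0, 0, 0, 0, 0, 0, 0],
  [0, 0, 0, 0, 0, 0, 0],
  [0, 0, 0, 0, 0, 0, 0],
  [0, 0, 0, 0, 0, 0, 0],
])

```text
clock: 26.75
tool_pos: [0.4392, -0.0044, 0.0413]
eef_rot: [0.998, 0.056, -0.001, 0.0]
contact_force: [0.0, 0.7, -0.6]
opening: 0.176
```

```bash
python3 plan.py 0 8 440 -4 19 .113
```

```text
t 26.75 pos [439.2  -4.4  41.3] yaw 0.113 tilt [-0.0018 -0.0009] open 0.176 F [ 0.   0.7 -0.6] q [-0.07  0.86 -0.04  2.25  0.86  0.04 -0.84]
[[0.0, 0.1, -0.0, 2.8, 0.0, 0.0, -0.0], [0.0, 0.1, -0.0, 2.8, 0.0, 0.0, -0.0], [0.0, 0.1, -0.1, 2.8, 0.0, 0.0, -0.0], [0.0, 0.1, -0.0, 2.8, 0.0, 0.0, -0.0], [0.0, 0.1, -0.1, 2.8, 0.0, 0.0, -0.0], [0.0, 0.1, -0.0, 2.8, 0.0, 0.001, -0.0], [0.0, 0.1, -0.1, 2.8, 0.0, 0.0, -0.0], [0.0, 0.2, -0.0, 2.7, 0.001, 0.001, -0.0]]
max [2.0e-01 1.0e-01 2.8e+00 1.0e-03 1.0e-03 0.0e+00]
```

>>> play_rows([
  [0, 1, 0, 0, 0, -0.04, 0],
  [0, 1, 0, 0, 0, -0.04, 0],
  [0, 0, 0, 5, 0, 0, 0],
  [0, 0, 0, 5, 0, 0, 0],
  [0, 0, 0, 4, 0, 0, 0],
  [0, 0, 0, 0, 0, 0, 0],
  [0, 0, 0, 0, 0, 0, 0],
  [0, 0, 0, 0, 0, 0, 0],
])

```text
clock: 27.75
tool_pos: [0.4383, -0.0048, 0.0269]
eef_rot: [0.997, 0.057, -0.042, 0.004]
contact_force: [0.4, -0.9, -1.5]
opening: 0.178
```

```bash
python3 plan.py; python3 -c "
from plant import r;print(r.get_state()['q'])"
```

```text
t 27.75 pos [438.3  -4.8  26.9] yaw 0.114 tilt [-0.0835 -0.0124] open 0.178 F [ 0.4 -0.9 -1.5] q [ 0.04  0.9  -0.22  2.17  0.83  0.24 -0.82]
[ 0.03935339  0.90472198 -0.22262017  2.17115555  0.83461827  0.24116519
 -0.82036215]
```

>>> play_rows([
  [0, 0, 0, 2, 0, 0.02, 0],
  [0, 0, 0, 2, 0.006, 0.02, 0],
  [0, 0, 0, 2, 0.006, 0, 0],
  [0, 0, 0, 1, 0, 0, 0],
  [0, 0, 0, 0, 0, 0, 0],
  [0, 0, 0, 0, 0, 0, 0],
  [0, 0, 0, 0, 0, 0, 0],
  [0, 0, 0, 0, 0, 0, 0],
])

```text
clock: 28.75
tool_pos: [0.4393, -0.0045, 0.0201]
eef_rot: [0.998, 0.057, -0.021, -0.004]
contact_force: [0.3, 0.0, -0.4]
opening: 0.174
```

```bash
python3 plan.py
```

```text
t 28.75 pos [439.3  -4.5  20.1] yaw 0.113 tilt [-0.0424  0.0062] open 0.174 F [ 0.3  0.  -0.4] q [-0.02  0.91 -0.11  2.21  0.9   0.1  -0.87]
```

>>> play_rows([
  [0.28, 0, 0, 0, 0, 0, 0],
  [0.28, 0, 0, 0, 0, 0, 0],
  [0.28, 0, 0, 0, 0, 0, 0],
  [0.28, 0, 0, -10, 0, 0, 0],
  [0.28, 0, 0, -20, 0, 0, 0],
  [0.28, 0, 0, -25, 0, 0.02, 0],
  [0.28, 0, 0, -30, 0, 0.02, 0],
  [0.4, 0, 0, -30, 0, 0, 0],
])

```text
clock: 29.75
tool_pos: [0.4407, -0.0055, 0.1366]
eef_rot: [0.998, 0.057, -0.003, -0.004]
contact_force: [-0.2, -0.4, 1.0]
opening: 0.369
```

```bash
python3 snap.py w12 wrist;python3 plan.py 0.4 2 450 10 170 0.113 8 560 200 190 0.1
```

```text
t 29.8 pos [442.3  -5.4 139.3] yaw 0.114 tilt [-0.002  0.009] open 0.393 F [ 0.6 -0.7  1.2] q [ 0.21  0.68 -0.46  2.18  0.71  0.43 -0.71]
[[0.4, 4.7, -7.4, -15.3, -0.005, 0.0, 0.001], [0.4, 4.7, -7.2, -15.3, -0.004, 0.001, 0.0], [0.4, 16.3, -22.1, -2.5, -0.0, -0.0, 0.002], [0.4, 16.3, -22.1, -2.5, -0.0, -0.0, 0.002], [0.4, 16.3, -22.1, -2.5, -0.0, -0.0, 0.002], [0.4, 16.2, -22.1, -2.5, -0.0, -0.0, 0.001], [0.4, 16.2, -22.2, -2.5, -0.0, -0.0, 0.002], [0.4, 16.1, -22.2, -2.5, -0.0, -0.0, 0.001]]
[[0.4, 16.1, -22.2, -2.5, -0.0, -0.0, 0.002], [0.4, 16.1, -22.2, -2.4, -0.0, -0.0, 0.001]]
max [1.63e+01 2.22e+01 1.53e+01 5.00e-03 1.00e-03 2.00e-03]
```

View pics/w12.png

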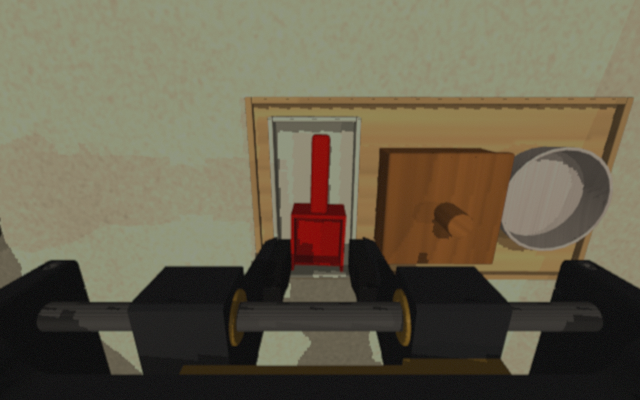

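```bash
python3 plan.py 0.5 8 594 236 170 -0.85
```

```text
t 29.8 pos [442.3  -5.4 139.3] yaw 0.114 tilt [-0.002  0.009] open 0.393 F [ 0.6 -0.7  1.2] q [ 0.21  0.68 -0.46  2.18  0.71  0.43 -0.71]
[[0.5, 22.3, -27.9, -3.6, -0.001, 0.001, 0.121], [0.5, 18.7, -30.3, -3.6, -0.001, 0.001, 0.12], [0.5, 15.0, -32.4, -3.6, -0.001, 0.001, 0.121], [0.5, 11.0, -33.9, -3.6, -0.001, 0.0, 0.12], [0.5, 6.8, -35.0, -3.7, -0.001, 0.001, 0.121], [0.5, 2.6, -35.6, -3.7, -0.001, 0.0, 0.12], [0.5, -1.7, -35.6, -3.8, -0.001, 0.001, 0.121], [0.5, -6.0, -35.1, -3.8, -0.001, 0.0, 0.12]]
max [2.23e+01 3.56e+01 3.80e+00 1.00e-03 1.00e-03 1.21e-01]
```

>>> play_rows([
  [0.5, 22, -28, -12, 0, 0, 0.121],
  [0.5, 19, -30, -8, 0, 0, 0.121],
  [0.5, 15, -32, -4, 0, 0, 0.121],
  [0.5, 11, -34, -4, 0, 0, 0.121],
  [0.5, 7, -35, -3, 0, 0, 0.121],
  [0.5, 3, -36, -2, 0, 0, 0.121],
  [0.5, -2, -36, 0, 0, 0, 0.121],
  [0.5, -6, -35, 0, 0, 0, 0.121],
])

```text
clock: 30.8
tool_pos: [0.601, 0.2339, 0.1725]
eef_rot: [0.902, -0.432, -0.003, 0.0]
contact_force: [-0.4, 0.1, 0.1]
opening: 0.5
```

```bash
python3 plan.py 0.5 4 594 236 165 -0.85
```

```text
t 30.8 pos [601.  233.9 172.5] yaw -0.893 tilt [-0.0053  0.0022] open 0.5 F [-0.4  0.1  0.1] q [-0.3   0.8  -0.25  1.56  0.24  0.82 -1.54]
[[0.5, -1.5, 1.0, 1.9, 0.001, 0.001, -0.011], [0.5, -1.5, 1.0, 1.9, 0.001, 0.001, -0.011], [0.5, -1.6, 1.0, 1.9, 0.0, 0.002, -0.011], [0.5, -1.5, 1.0, 1.9, 0.001, 0.001, -0.01]]
max [1.6e+00 1.0e+00 1.9e+00 1.0e-03 2.0e-03 1.1e-02]
```

>>> play_rows([
  [0.5, -3, 2, 3, 0, 0.002, -0.015],
  [0.5, -2, 2, 3, 0, 0.002, -0.015],
  [0.5, -1, 0, 2, 0, 0, -0.01],
  [0.5, 0, 0, 0, 0, 0, 0],
  [0.5, 0, 0, 0, 0, 0, 0],
  [0.5, 0, 0, 0, 0, 0, 0],
  [0.5, 0, 0, 0, 0, 0, 0],
  [0.5, 0, 0, 0, 0, 0, 0],
])

```text
clock: 31.8
tool_pos: [0.5927, 0.234, 0.1629]
eef_rot: [0.911, -0.412, -0.001, 0.003]
contact_force: [0.3, 0.5, 1.3]
opening: 0.498
```

```bash
python3 snap.py w13 wrist 220 100 200 150 4;python3 plan.py
```

```text
t 31.85 pos [592.7 234.  162.9] yaw -0.849 tilt [-0.0042 -0.004 ] open 0.502 F [-0.4  0.5  0.2] q [-0.31  0.8  -0.26  1.59  0.26  0.79 -1.53]
```

View pics/w13c.png

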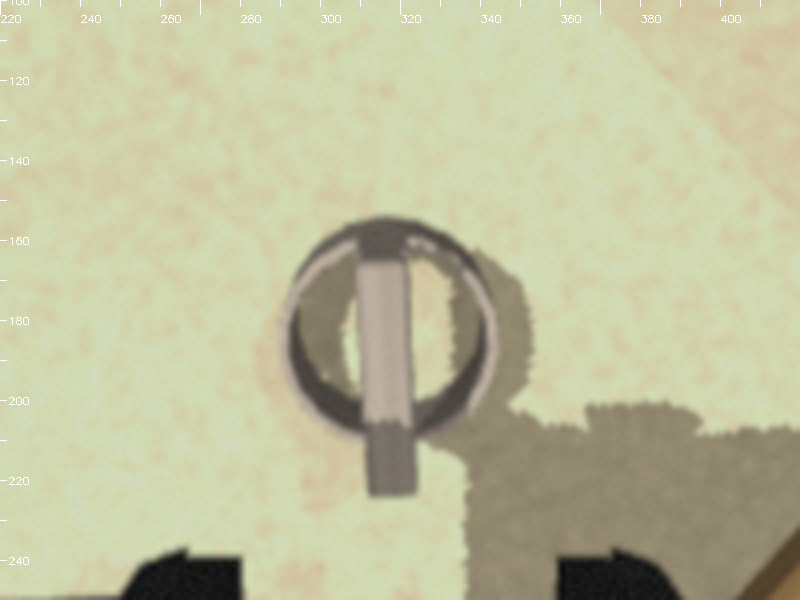

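```bash
python3 -c "
from h import *;import json
c=json.load(open('pics/w13.json'))
f=lambda x,y:(220+x/4,100+y/4)
a=ray(c,*f(382.5,262),.061)*1000;b=ray(c,*f(391.5,494),.061)*1000;d=a-b
print(a,b,np.linalg.norm(d),(a+b)/2,np.arctan2(d[1],d[0])-np.pi/2)"
python3 plan.py 0.5 2 594 236 140 -0.85
```

```text
[613.39695908 255.48785111  61.        ] [573.26921031 217.65245894  61.        ] 55.152090817494276 [593.33308469 236.57015502  61.        ] -0.8147927760440533
t 31.85 pos [592.7 234.  162.9] yaw -0.849 tilt [-0.0042 -0.004 ] open 0.502 F [-0.4  0.5  0.2] q [-0.31  0.8  -0.26  1.59  0.26  0.79 -1.53]
[[0.5, -0.3, -1.2, 11.4, 0.003, -0.0, 0.0], [0.5, -0.4, -1.2, 11.4, 0.003, -0.0, 0.001]]
max [4.00e-01 1.20e+00 1.14e+01 3.00e-03 0.00e+00 1.00e-03]
```

>>> play_rows([
  [0.5, -0.5, -1.3, 25, 0.003, 0, -0.017],
  [0.5, -0.5, -1.3, 25, 0.003, 0, -0.017],
  [0.5, 0, 0, 25, 0, 0, 0],
  [0.5, 0, 0, 20, 0, 0, 0],
  [0.5, 0, 0, 14, 0, 0, 0],
  [0.5, 0, 0, 8, 0, 0, 0],
  [0.5, 0, 0, 0, 0, 0, 0],
  [0.5, 0, 0, 0, 0, 0, 0],
])

```text
clock: 32.85
tool_pos: [0.5965, 0.2381, 0.044]
eef_rot: [0.918, -0.396, 0.002, -0.003]
contact_force: [0.8, 0.6, 0.3]
opening: 0.498
```

```bash
python3 plan.py 0.5 3 593.3 236.6 37 -0.815
```

```text
t 32.85 pos [596.5 238.1  44. ] yaw -0.814 tilt [0.0058 0.003 ] open 0.498 F [0.8 0.6 0.3] q [-0.34  0.97 -0.21  1.64  0.33  0.56 -1.55]
[[0.5, -0.4, 1.1, 2.3, -0.002, -0.001, 0.0], [0.5, -0.4, 1.2, 2.3, -0.002, -0.0, 0.0], [0.5, -0.4, 1.1, 2.4, -0.002, -0.001, 0.001]]
max [4.0e-01 1.2e+00 2.4e+00 2.0e-03 1.0e-03 1.0e-03]
```

>>> play_rows([
  [0.5, -0.5, 2, 4, -0.003, -0.001, 0],
  [0.5, -0.5, 1, 3, -0.003, -0.001, 0],
  [0.5, 0, 0, 0.5, 0, 0, 0],
  [0, 0, 0, 0, 0, 0, 0],
  [0, 0, 0, 0, 0, 0, 0],
  [0, 0, 0, 0, 0, 0, 0],
  [0, 0, 0, 0, 0, 0, 0],
  [0, 0, 0, 0, 0, 0, 0],
], grip_force=30)

```text
clock: 33.85
tool_pos: [0.5943, 0.2372, 0.0374]
eef_rot: [0.918, -0.396, 0.001, -0.001]
contact_force: [-0.4, -0.3, 0.2]
opening: 0.132
```

```bash
python3 plan.py 0 2 593 237 90 -.815 6 653 17 140 -0.815
```

```text
t 33.85 pos [594.3 237.2  37.4] yaw -0.814 tilt [0.0018 0.0014] open 0.132 F [-0.4 -0.3  0.2] q [-0.34  0.98 -0.21  1.64  0.33  0.55 -1.56]
[[0.0, -0.4, 0.5, -26.3, -0.001, -0.0, 0.0], [0.0, -0.4, 0.5, -26.3, -0.001, -0.0, 0.001], [0.0, 33.6, 17.9, -8.3, -0.0, -0.0, -0.0], [0.0, 33.5, 17.8, -8.3, -0.0, -0.0, -0.0], [0.0, 33.6, 17.9, -8.3, -0.0, -0.0, -0.0], [0.0, 33.5, 17.8, -8.4, -0.0, -0.0, -0.0], [0.0, 33.6, 17.9, -8.3, -0.0, -0.0, -0.0], [0.0, 33.5, 17.8, -8.4, -0.0, -0.0, -0.0]]
max [3.36e+01 1.79e+01 2.63e+01 1.00e-03 0.00e+00 1.00e-03]
```

>>> play_rows([
  [0, 0, 0, -20, 0, 0, 0],
  [0, 0, 0, -35, 0, 0, 0],
  [0, 33, 18, -20, 0, 0, 0],
  [0, 33, 18, -15, 0, 0, 0],
  [0, 33, 18, -8, 0, 0, 0],
  [0, 33, 18, -4, 0, 0, 0],
  [0, 33, 18, 0, 0, 0, 0],
  [0, 33, 18, 0, 0, 0, 0],
])

```text
clock: 34.85
tool_pos: [0.6552, 0.0183, 0.1532]
eef_rot: [0.92, -0.392, 0.004, -0.005]
contact_force: [-0.5, 0.3, -1.5]
opening: 0.127
```

```bash
python3 snap.py w14 wrist; python3 plan.py 0 4 653 17 110 -0.815
```

```text
t 34.9 pos [656.9   9.6 153.2] yaw -0.814 tilt [ 0.0132 -0.0012] open 0.132 F [ 1.2 -5.3 -0.9] q [ 0.08  0.84 -0.31  1.55  0.33  0.79 -1.18]
[[0.0, -2.1, -0.5, 10.8, -0.002, -0.002, 0.0], [0.0, -2.1, -0.5, 10.8, -0.002, -0.003, 0.0], [0.0, -2.1, -0.5, 10.8, -0.002, -0.002, 0.0], [0.0, -2.0, -0.5, 10.7, -0.003, -0.003, 0.001]]
max [2.10e+00 5.00e-01 1.08e+01 3.00e-03 3.00e-03 1.00e-03]
```

View pics/w14.png

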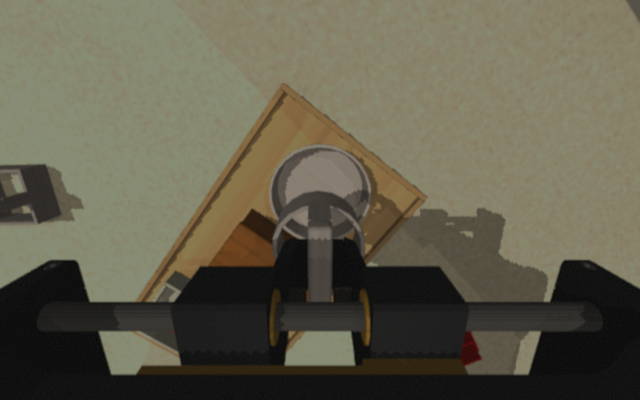

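```bash
python3 -c "
from h import *;import json
c=json.load(open('pics/w14.json'))
for p in [(271,190),(373,190),(322,145)]: print(ray(c,*p,.034)*1000)
t=ray(c,322,145,.034)*1000; R=np.array(c['R']); d=R[1].copy(); d[2]=0; d/=np.linalg.norm(d); print(t+50*d)
l=ray(c,271,190,.034);g=ray(c,373,190,.034);print((l+g)/2*1000,np.linalg.norm(l-g))"
```

```text
[626.93384081  54.04399387  34.        ]
[694.9574701  -16.90776409  34.        ]
[691.80764812  48.42370385  34.        ]
[655.71154774  13.82498223  34.        ]
[660.94565546  18.56811489  34.        ] 0.0982922484218196
```

>>> play_rows([
  [0, -4, -2, 22, -0.004, -0.005, 0],
  [0, -3, 0, 22, -0.004, -0.005, 0],
  [0, 0, 0, 20, 0, 0, 0],
  [0, 0, 0, 15, 0, 0, 0],
  [0, 0, 0, 8, 0, 0, 0],
  [0, 0, 0, 0, 0, 0, 0],
  [0, 0, 0, 0, 0, 0, 0],
  [0, 0, 0, 0, 0, 0, 0],
])

```text
clock: 35.9
tool_pos: [0.6531, 0.0204, 0.0618]
eef_rot: [0.919, -0.394, -0.001, -0.001]
contact_force: [-0.5, 0.4, -0.3]
opening: 0.129
```

```bash
python3 snap.py w15 wrist 220 120 200 150 4; python3 plan.py 0 4 655 16 49 -0.815
```

```text
t 35.95 pos [653.2  20.4  61.8] yaw -0.811 tilt [-0.0003  0.0032] open 0.131 F [ 0.4 -0.6 -0.4] q [ 0.04  0.96 -0.27  1.59  0.37  0.64 -1.22]
[[0.0, 1.1, 0.4, 3.2, -0.0, 0.001, 0.001], [0.0, 1.1, 0.4, 3.2, -0.001, 0.001, 0.001], [0.0, 1.1, 0.5, 3.2, -0.0, 0.0, 0.001], [0.0, 1.2, 0.4, 3.2, -0.001, 0.001, 0.001]]
max [1.2e+00 5.0e-01 3.2e+00 1.0e-03 1.0e-03 1.0e-03]
```

View pics/w15c.png

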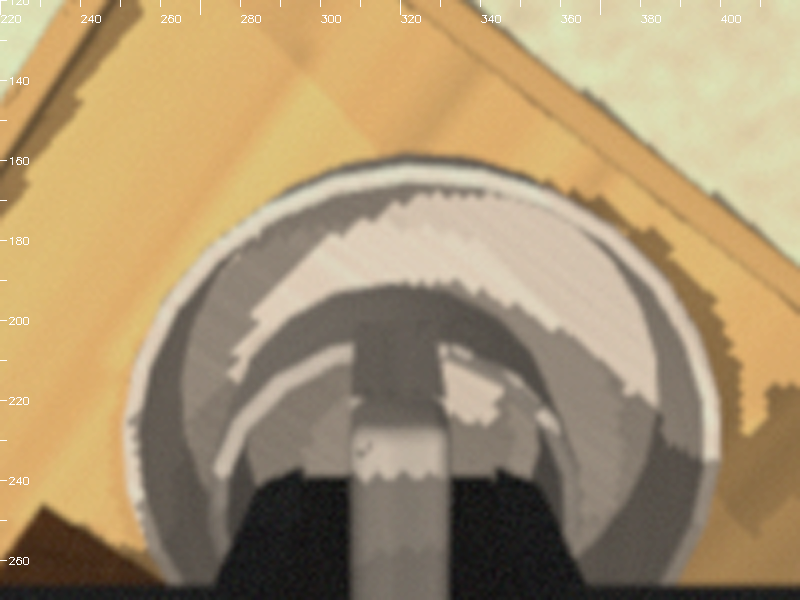

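>>> play_rows([
  [0, 2, 1, 5, 0, 0.001, 0],
  [0, 2, 1, 5, 0, 0, 0],
  [0, 0.5, 0, 3, 0, 0, 0],
  [0, 0, 0, 1, 0, 0, 0],
  [0, 0, 0, 0, 0, 0, 0],
  [0, 0, 0, 0, 0, 0, 0],
  [0, 0, 0, 0, 0, 0, 0],
  [0, 0, 0, 0, 0, 0, 0],
])

```text
clock: 36.95
tool_pos: [0.6555, 0.0151, 0.0476]
eef_rot: [0.919, -0.395, 0.0, -0.001]
contact_force: [0.1, -0.2, -1.1]
opening: 0.131
```

```bash
python3 plan.py 0 4 655 16 48 -0.815
```

```text
t 36.95 pos [655.5  15.1  47.6] yaw -0.811 tilt [0.0018 0.0023] open 0.131 F [ 0.1 -0.2 -1.1] q [ 0.05  0.98 -0.26  1.58  0.38  0.62 -1.22]
[[0.0, -0.2, -0.1, -0.1, -0.001, 0.0, 0.001], [0.0, -0.3, -0.0, -0.1, -0.001, 0.0, 0.001], [0.0, -0.2, -0.1, -0.1, -0.0, 0.0, 0.001], [0.0, -0.3, -0.0, -0.1, -0.001, 0.0, 0.001]]
max [0.3   0.1   0.1   0.001 0.    0.001]
```

Release and rise straight up.

>>> play_rows([
  [0.45, 0, 0, 0, 0, 0, 0],
  [0.45, 0, 0, 0, 0, 0, 0],
  [0.45, 0, 0, 0, 0, 0, 0],
  [0.45, 0, 0, -10, 0, 0, 0],
  [0.45, 0, 0, -25, 0, 0, 0],
  [0.45, 0, 0, -40, 0, 0, 0],
  [0.45, 0, 0, -45, 0, 0, 0],
  [0.45, 0, 0, -45, 0, 0, 0],
])

```text
clock: 37.95
tool_pos: [0.6533, 0.0146, 0.2165]
eef_rot: [0.919, -0.394, -0.002, -0.0]
contact_force: [0.2, 1.1, 0.3]
opening: 0.452
```

>>> play_rows([
  [0.45, 0, 0, -40, 0, 0, 0],
  [0.45, -30, 20, -20, 0, 0, 0],
  [0.45, -40, 30, -10, 0, 0, 0],
  [0.45, -40, 30, 0, 0, 0, 0],
  [0.45, -40, 30, 0, 0, 0, 0],
  [0.45, -30, 20, 0, 0, 0, 0],
  [0.45, 0, 0, 0, 0, 0, 0],
  [0.45, 0, 0, 0, 0, 0, 0],
])

```text
clock: 38.95
tool_pos: [0.4322, 0.0573, 0.298]
eef_rot: [0.919, -0.394, 0.007, -0.005]
contact_force: [0.6, -0.4, -0.2]
opening: 0.45
```

```bash
python3 plan.py; python3 snap.py w16 wrist; python3 snap.py s16 scene 205 135 160 125 5; python3 snap.py d16 side 230 110 200 150 4
```

```text
t 38.95 pos [432.2  57.3 298. ] yaw -0.811 tilt [0.0169 0.0031] open 0.45 F [ 0.6 -0.4 -0.2] q [ 0.05  0.37 -0.41  2.03  0.21  0.77 -1.29]
```

View pics/w16.png

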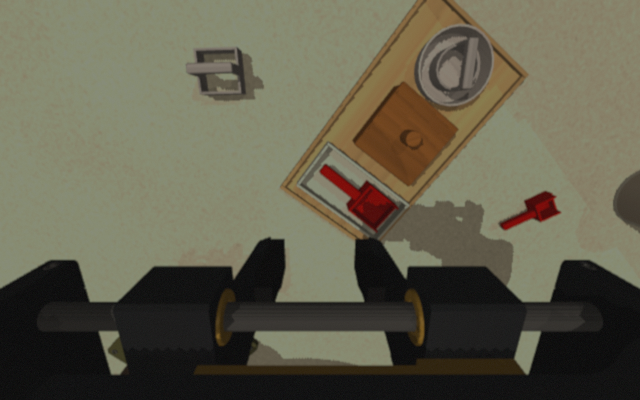

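View pics/s16c.png

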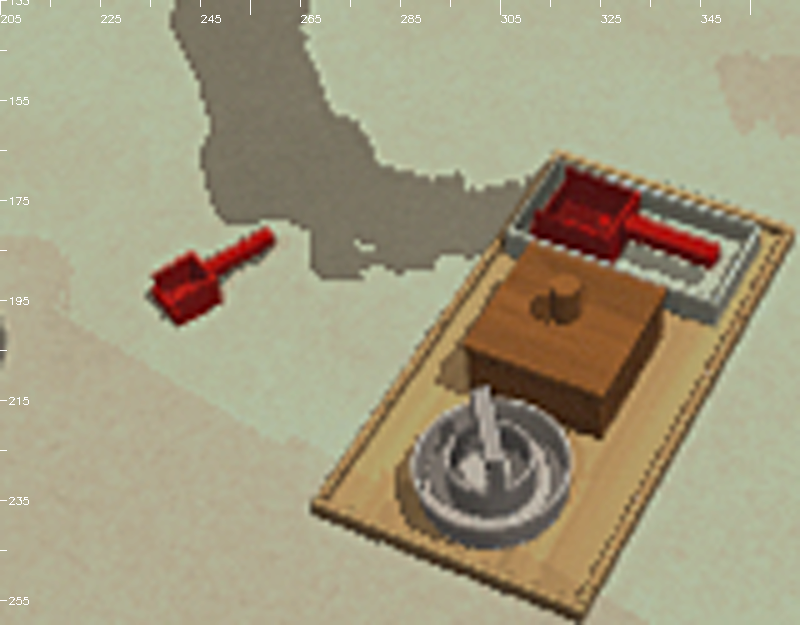

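View pics/d16c.png

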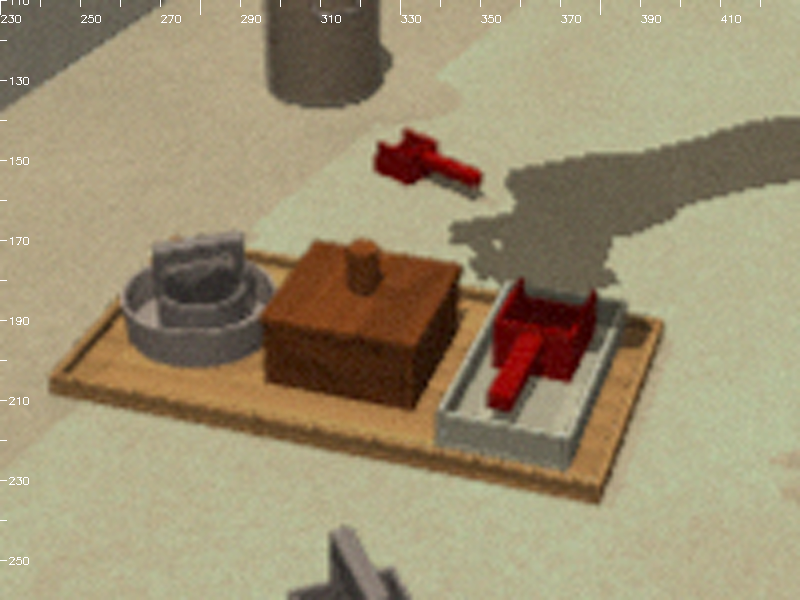

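```bash
python3 - <<'E'
from plant import r
from h import *
S=r.get_calibration("scene");D=r.get_calibration("side")
a=lambda x,y:(205+x/5,135+y/5)
e=lambda x,y:(230+x/4,110+y/4)
h=ray(S,*a(716,248),.042)*1000
b=np.mean([ray(S,*a(*q),.044)*1000 for q in [(570,168),(640,192),(612,260),(537,212)]],0)
u=(b-h)/np.linalg.norm((b-h)[:2]);print("scoop",h,b,"origin",h+65*u,np.arctan2(u[1],u[0]))
p=[ray(S,*a(*q),.056)*1000 for q in [(528,247),(667,290),(605,395),(463,345)]];print("lid",np.mean(p,0))
p=[ray(D,*e(*q),.056)*1000 for q in [(313,240),(463,263),(412,346),(263,318)]];print("lid",np.mean(p,0))
d=p[1]-p[0]+p[2]-p[3];print(np.arctan2(d[1],d[0]))
E
```

```text
scoop [432.62595552  52.82024977  42.        ] [446.29345736 -38.3078004   44.        ] origin [442.26690826 -11.46078966  43.41078492] -1.4219246848954228
lid [547.35114903   6.64191371  56.        ]
lid [543.42607881   1.52530576  56.        ]
-3.019329524252055
```

Every check agrees within measuring error, so I'm handing the job in.

```bash
python3 -c "
from plant import r;print(r.finish_job())"
```

```text
the job is handed in; nothing more can be done
None
```

The kit is packed and the job was handed in at about 39 s of the 112 s allowed; the hand-in reports no verdict.

- **Paddle and lid:** the dark paddle was seen standing in the box before the lid went on. The lid lies flat on the box rim; its centre measured within about 5 mm of the box centre, with the scene and side cameras disagreeing by about 5 mm. It is square to the box within about 0.02 rad.
- **Large scoop:** it lies in the bay with the bowl opening up, about 5 mm off centre. The wrist reached its joint limit (0.04 rad) on the way down, so I lowered the scoop tilted and released it about 0.04 rad off level. It looks flat in all three final views.
- **Round cutter:** it stands in the tin with the bar on top, about 5 mm off centre at most. I judged that from the gripper's position at release, and the final pictures agree.
- **Small scoop and square cutter:** I never touched either one. The small scoop sits at the same pixels as at the start; I did not re-measure the square cutter.

The arm is raised clear and touches nothing.

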